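# Clamp a shelf panel in the drilling jig

### The job

Take the chipboard shelf panel with white edges out of the blue stock rack, slide it down fully home into the slot of the aluminium jig and let go of it; then pump the orange trigger of the jig's clamp until the black jaw pad touches the panel and grips it firmly but gently: the yellow spring plunger behind the pad should be pushed in part way, about 5 mm (a push of roughly 9 N), and never more than 9 mm, or the panel is crushed. Finish while holding the trigger squeezed like that, because the pad eases off as soon as it is released. Move the jaw only with the trigger, and leave the other two panels and the mugs, hammer, tape and carton where they are.

Things in the scene. Friction and masses are not known exactly. Their poses are not given: they have to be found in the camera images.
- shelf_panel: the chipboard panel (light brown faces, white edges) to be clamped: a slab 120 (its x) x 18 thick (its y) x 125 tall (its z), standing on edge in one of the three rack slots, about 190 g. Origin: centre of its underside.
- shelf_panel_center (a point): centre of the shelf panel, 62.5 above its underside; same axes. Its start height is 74.5 above the table, its top 137. Grip it from above across its 18 mm thickness (its y), near the top middle.
- blue_panel_center (a point): centre of the plain blue panel, same size, in another rack slot; leave it alone.
- brown_panel_center (a point): centre of the dark wood panel, same size, in another rack slot; leave it alone.
- rack: dark blue stock rack, fixed, base 140 (x) x 210 (y) x 12 thick. Three slots 72 apart along its y, at y = -72, 0 and +72; the panels stand in them on the base with their faces across the rack's y, the lower 50 mm between corner posts at x = +-52 (20 wide), so they are free in the middle. Origin: centre of its underside on the table. Its place and yaw vary.
- jig: the fixed clamping jig: grey base plate 12 thick, 165 (x) x 270 (y, from -225 to +45), carrying the slot and the clamp. Origin: on the table, under the centre of the slot. Its +y is the way the clamp's jaw travels, from the clamp to the slot. Its place and yaw vary.
- slot_seat (a point): centre of the slot's floor, 12 above the table, axes as the jig. The panel goes in from above, width along x; home, its centre is 62.5 above here. Slot 21 wide in y (-10.5 to 10.5), 125 long in x. Behind (+y) a cheek 60 tall, 72 at |x| > 45; in front only lips at |x| 45 to 75, 72 tall (the pad passes between). Yellow lead-ins on the corners reach 82 above the floor.
- handle_center (a point): middle of the clamp's fixed grey upright handle, axes as the jig: 24 (x) x 14 (y), from 100 to 205 above the table; this point lies at 172, and at jig y = -158. Its far (-y) face is 7 behind this point.
- trigger_grip (a point): centre of the orange finger bar: 12 in diameter, 44 long along the jig's x, 172 above the table. Released it is at jig y = -117, 41 from handle_center; fully squeezed it is 20 nearer. Handle and bar are 54 wide over all released, 34 squeezed; the rest of the clamp here is below 125. Squeeze both between the fingers from above (the handle is fixed), or push the bar alone towards -y.
- trigger (a joint): trigger angle in rad: 0 released, 0.335 fully squeezed. It springs back by itself when let go (2 to 3.5 N at the bar). The bar moves 60 mm per rad, the jaw drive 45 mm per rad.
- jaw (a joint): how far the jaw bar is pumped out, m (0 to 0.08; starts at 0.006 to 0.024). Ratchet of 6 mm teeth: a full squeeze moves it about 12 mm (up to 6 of the 15 mm drive pass before a tooth bites) and it stays there while the trigger goes back for the next bite. Once the pad presses the panel, letting go of the trigger lets the jaw spring back until hardly any push is left.
- plunger (a joint): how far the spring plunger behind the pad is pushed in, m: 0 free, up to 0.018. Spring 1.8 N per mm: the push of the pad on the panel. Seen as the yellow rod between the red collar and the black pad: 18 mm of it show when free. A full squeeze after the touch would push it in 9 to 13 mm, too far: squeeze only part way.
- pad_face (a point): centre of the front face of the black round jaw pad (40 in diameter), 47 above the table, at jig x = 0. The pad meets the panel when its jig y reaches the panel's near face, 9 mm in front of the panel's centre (the panel may be pushed back up to 2 mm onto the cheek).
- jaw_bar: steel toothed jaw bar with red collar and all that it carries, 41 to 64 above the table along the jig's y at x = 0. Do not push it with the robot.
- jaw_pad: the black jaw pad, with its origin on the jig's slot centre line when unpumped (use point pad_face for its place).
- mug_white: white mug, 80 wide, 90 tall; a bystander, leave it where it is. Origin: centre of its underside.
- mug_blue: blue mug, 80 wide, 90 tall; a bystander, leave it where it is. Origin: centre of its underside.
- hammer: hammer with an orange handle, lying down, about 300 long; a bystander, leave it where it is. Origin: centre of its underside.
- tape_roll: brown roll of packing tape lying flat, 100 across, 48 tall; a bystander, leave it where it is. Origin: centre of its underside.
- carton: small closed cardboard carton, 140 x 100 x 70; a bystander, leave it where it is. Origin: centre of its underside.
Mind the look-alikes: they are no part of the job. What is shaped like the shelf_panel but green or turquoise is not meant.

How it is judged:
By the outcome, as a careful person would: the job done as asked, in the order asked, and still so for the second after the job is handed in, while the arm keeps its last pose, push and grip.
It also fails if it takes over 72 s, if anything falls off the work surface, if the arm or the gripper's body presses on something with over 40 N, if the wrist force passes 120 N, or if a joint passes its speed limit or range.

### The arm

A 6-joint arm with a two-finger parallel gripper is mounted at the origin on the work surface. World frame = base frame: x ahead of the robot, y to its left, z up, the work surface at z = 0. Lengths are in m, angles in rad, forces in N, time in s.
With the tool pointing down it reaches from about 0.375 to 0.9 m from the base axis. Payload 3.1 kg.
Tool frame: the origin (TCP) lies at the centre of the arm's flange, where the gripper is bolted on; the fingertips stand tip_reach ahead of it and the grasp point (between the pads) lies 164 mm ahead of it (tip_reach is the distance from the TCP to the fingertips, in m); z points along the fingers, y is the direction in which the jaws open and shut (so a half turn about z gives the same grasp; the last joint's range is limited). The gripper opens to 87 mm and grips with 3 to 60 N. Pads are 19 mm wide; open, the fingers measure 117 mm over their backs; the gripper's body (75 mm by 190 mm) begins 51 mm behind the grasp point.
Start: joints at [-1.325, 0.527, 1.433, -0, 1.181, -0.178], TCP at [0.257, -0.57, 0.405] pointing down, gripper open.
Joint ranges: [-3.08, 3.08], [-0.75, 2.2], [0.22, 2.44], [-1.43, 4.57], [0, 2.65], [-2.85, 2.85]. Speed limits (rad/s): [2.79, 2.79, 3.14, 3.14, 3.14, 3.14].

### API

Orientations are given as a unit quaternion [x, y, z, w].
In Python, from rig import get_obs, camera, hand_in, tip_reach gives the robot as it stands. The module is installed in compiled form; this text tells all that it offers.
- The arm moves only by the tool servo_tool, never from a script. Its argument "steps" is one flat list of numbers, 5 for each row, row after row: the finger opening in m, from 0 to 0.087, then the shift along the tool's x, y, z in m, then the turn about the tool's z in rad. A call has 1 to 12 rows; each row is the pose to reach, as a shift and turn from the pose commanded when the call began, along the tool's axes at that moment; what a row does not reach only later rows make up. A row lasts 1/8 s, in which the tool goes at most 62.5 mm and 10.7 degrees, less where a joint would pass 70% of its speed; a pose out of reach is approached as far as the arm can. A call with a gripper value outside its range is refused whole. The fingers move at their own pace and stop on an object; "force" is the grip in N (left out, the last holds). Time passes only in rows, so rows that repeat a pose let the fingers close. It gives the time, the measured TCP pose, the force and the opening at its end, in the units of the state.
- get_obs(): the state, without advancing time (a new reading comes with each control period).
- camera(name): name is "scene" or "side" or "wrist"; returns a dict with "pixels" (400x640x3 uint8, blue, green, red), "vertical_fov" (degrees; the focal length in pixels is half the picture's height over the tangent of half this angle, whatever the lens; pixels are square), "cx", "cy" (the principal point, pixels), "T" (4x4, takes a point from camera to world coordinates). Camera axes: x right, y up, looking along -z (the intrinsics and any distortion apply to the point x, -y, -z); pixel columns grow to the right and rows downward; lengths in m; the calibration is good to about 2 mm. A picture is of the moment at which its call begins. There is no depth.
- hand_in(): hands the job in, once; it reports no verdict.
The state is a dict: "time": time; "q": joint angles; "joint_velocities": joint speeds; "joint_torque": joint torques, N m; "position": TCP position; "tool_rot": TCP orientation; "ft_force": force on the tool from outside, world axes, zero at the start; "moment": the same for the moment, N m; "grip_width": finger opening in m.
Only numpy, scipy, OpenCV 4.12 (cv2) and the standard library are available. Lean on these libraries where they do the work, as an engineer would, in place of code of your own. Each camera call takes 0.05 s, during which the arm holds its last target.

## Working session

There is one attempt and no reset: what is moved stays moved. The work goes in short steps, Python scripts to look and compute and a tool call to move; the robot and the scene stay as the last step left them, time stands still between calls to the robot, and variables do not carry over. Pictures are saved under pics/ and viewed, and the job is handed in when it is done.

Besides the shell and the picture viewer there is one more tool, called after "Call:" as name(argument=value, ...) on one line, values as JSON. servo_tool: Moves the arm, as the interface text tells. Its arguments: {"type":"object","properties":{"steps":{"type":"array"},"force":{"type":"number"}},"required":["steps"]}

```bash
mkdir -p pics; cat > h.py <<'E'
import numpy as np, cv2, json
from rig import get_obs, camera, tip_reach
from scipy.spatial.transform import Rotation as R
def snap(name,tag):
    c=camera(name); im=np.array(c["pixels"]); cv2.imwrite(f"pics/{tag}.png",im)
    np.savez(f"pics/{tag}.npz",T=np.array(c["T"]),fov=c["vertical_fov"],cx=c["cx"],cy=c["cy"])
    return c
class Cam:
    def __init__(s,tag):
        d=np.load(f"pics/{tag}.npz"); s.T=d["T"]; s.im=cv2.imread(f"pics/{tag}.png")
        s.f=s.im.shape[0]/2/np.tan(np.radians(float(d["fov"]))/2); s.cx=float(d["cx"]); s.cy=float(d["cy"])
    def ray(s,u,v):
        d=np.array([(u-s.cx)/s.f,-(v-s.cy)/s.f,-1.]); d=s.T[:3,:3]@d
        return s.T[:3,3],d/np.linalg.norm(d)
    def onz(s,u,v,z):
        o,d=s.ray(u,v); return o+d*(z-o[2])/d[2]
    def proj(s,p):
        q=np.linalg.inv(s.T)@np.append(p,1); return np.array([s.cx+s.f*q[0]/-q[2], s.cy-s.f*q[1]/-q[2]])
def tri(rays):
    A=np.zeros((3,3));b=np.zeros(3)
    for o,d in rays:
        P=np.eye(3)-np.outer(d,d);A+=P;b+=P@o
    p=np.linalg.solve(A,b)
    return p,[np.linalg.norm((np.eye(3)-np.outer(d,d))@(p-o)) for o,d in rays]
E
python3 - <<'E'
from h import *
for n in("scene","side","wrist"):
    c=snap(n,n+"0"); print(n,[ (k,v) for k,v in c.items() if k!="pixels"])
print(get_obs(),tip_reach)
E
```

```text
scene [('vertical_fov', 54.33542024536416), ('cx', 320.1603878964323), ('cy', 196.58176958880205), ('T', array([[-0.08071363, -0.68386174,  0.72513338,  1.33503961],
       [ 0.99651603, -0.04003563,  0.07316391,  0.12691491],
       [-0.02100282,  0.72851236,  0.68471061,  0.8768581 ],
       [ 0.        ,  0.        ,  0.        ,  1.        ]]))]
side [('vertical_fov', 53.427847978976615), ('cx', 320.0346075788469), ('cy', 196.37105386014773), ('T', array([[-0.78131887,  0.334562  , -0.52688622, -0.05838596],
       [-0.62412465, -0.42292861,  0.65696257,  0.79254213],
       [-0.00304054,  0.84213993,  0.53925049,  0.73269419],
       [ 0.        ,  0.        ,  0.        ,  1.        ]]))]
wrist [('vertical_fov', 67.9929170340609), ('cx', 317.31627756610334), ('cy', 203.07798996273877), ('T', array([[ 0.41029141,  0.87014494,  0.27296291,  0.33242009],
       [-0.91195254,  0.39209705,  0.1208407 , -0.53655546],
       [-0.00187903, -0.29850912,  0.95440493,  0.38352772],
       [ 0.        ,  0.        ,  0.        ,  1.        ]]))]
{'time': 0.15, 'q': array([-1.32548968e+00,  5.28233918e-01,  1.43357566e+00, -8.94157664e-06,
        1.18141934e+00, -1.78473855e-01]), 'joint_velocities': array([ 0.0011175 , -0.00078163, -0.00351055, -0.000206  , -0.0005059 ,
        0.00082917]), 'joint_torque': array([-2.97087820e-05, -4.40432632e+01, -1.76842314e+01,  6.33360841e-02,
        5.52922895e-02, -1.01066134e-04]), 'position': array([ 0.25698369, -0.56944286,  0.40401798]), 'tool_rot': array([ 9.77634441e-01,  2.10309842e-01, -3.14663576e-05, -8.17536805e-04]), 'ft_force': array([ 0.27493649,  0.21661081, -0.5412815 ]), 'moment': array([-0.00539936,  0.01322172,  0.02345811]), 'grip_width': 0.08721829178911009} 0.1822
```

View pics/scene0.png

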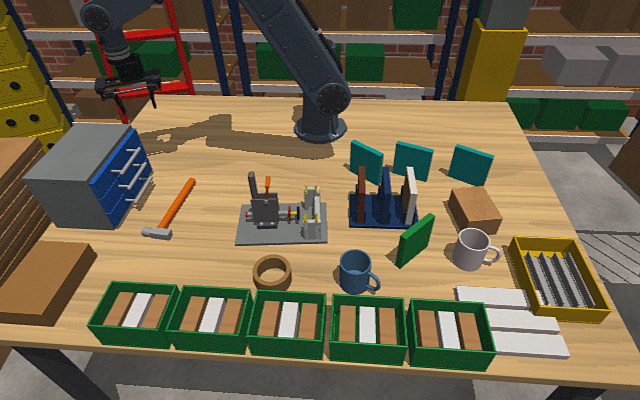

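View pics/side0.png

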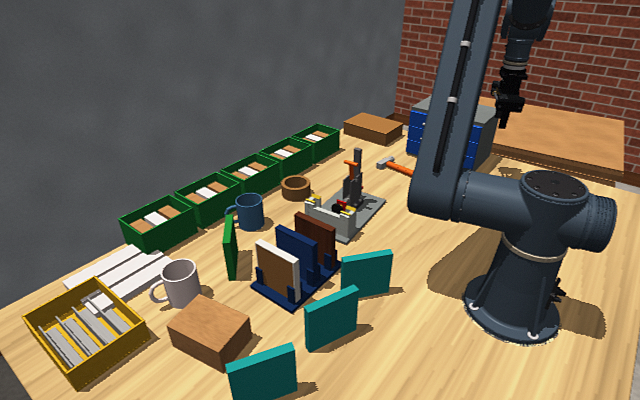

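View pics/wrist0.png

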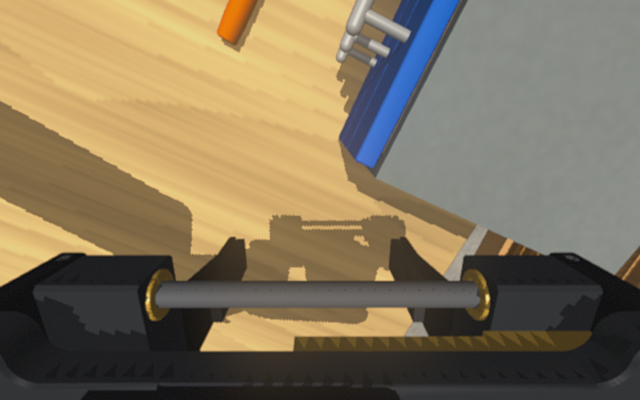

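The scene view shows the rack at about (384,200), with brown (361,190), blue (386,190) and white-edged (410,190) panels. The jig is at (282,220). In the side view the chipboard face is at (277,272). Next I'll enlarge these to confirm.

```bash
python3 - <<'E'
import cv2,numpy as np
a=cv2.imread("pics/scene0.png")[155:255,225:430]; b=cv2.imread("pics/side0.png")[140:320,240:400]
cv2.imwrite("pics/cropA.png",cv2.resize(a,None,fx=3.9,fy=3.9,interpolation=cv2.INTER_CUBIC))
cv2.imwrite("pics/cropB.png",cv2.resize(b,None,fx=3.3,fy=3.3,interpolation=cv2.INTER_CUBIC))
E
```

```text
(no output)
```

View pics/cropA.png

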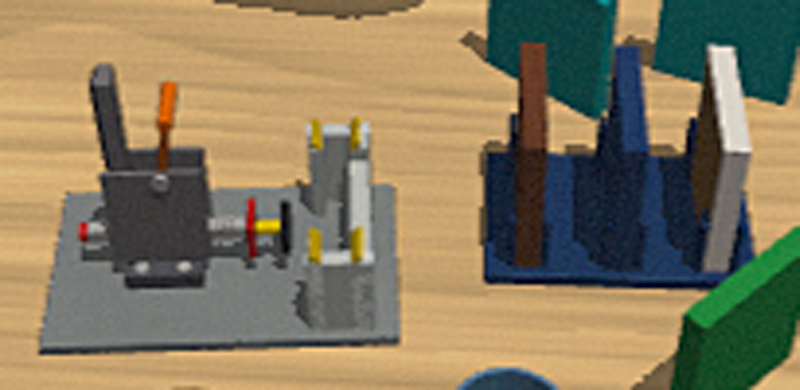

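View pics/cropB.png

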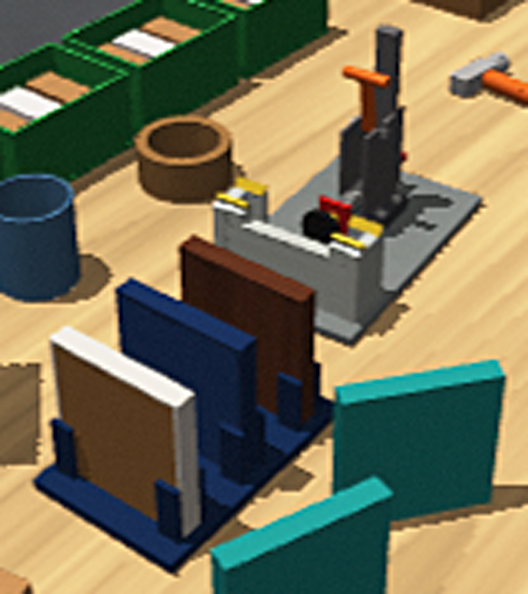

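In the crops, the brown (361,190), dark blue (386,190) and white-edged light-brown (410,190) panels stand in the rack, with teal and green look-alikes outside it. The white-edged one fits the description: light-brown face, white top and side, in the +y slot. Next is a coarse two-view measurement.

```bash
python3 - <<'E'
from h import *
S=Cam("scene0");D=Cam("side0")
A=lambda x,y:(225+x/3.9-.37,155+y/3.9-.37)
B=lambda x,y:(240+x/3.3-.35,140+y/3.3-.35)
def t(n,a,b):
    p,e=tri([S.ray(*A(*a)),D.ray(*B(*b))]);print(n,p.round(4),np.round(e,4))
t("pan top far(-x)L",(708,46),(195,392)) 
t("pan top far R",(733,47),(175,405))
t("pan top nearL",(722,152),(72,328))
t("pan top nearR",(749,152),(50,342))
t("handle top",(101,70),(390,32))
t("bar",(168,90),(366,76))
t("lead far left",(317,122),(345,236))
# mask white top in both
for c,n in((S,"s"),(D,"d")):
    h=cv2.cvtColor(c.im,cv2.COLOR_BGR2HSV)
    m=cv2.inRange(h,(0,0,150),(180,60,255))
    print(n)
# top on plane 0.137
for a in((708,46),(733,47),(722,152),(749,152)):print(S.onz(*A(*a),.137).round(4))
for b in((195,392),(175,405),(72,328),(50,342)):print(D.onz(*B(*b),.137).round(4))
print("plate corners",[S.onz(*A(*a),.012).round(3) for a in((68,190),(395,185),(399,340),(42,350))])
print("rack corners",[S.onz(*A(*a),.012).round(3) for a in((487,152),(487,278),(755,282))])
E
```

```text
pan top far(-x)L [0.4021 0.2954 0.1348] [0.0001 0.0001]
pan top far R [0.4034 0.3142 0.1357] [0.0001 0.0001]
pan top nearL [0.5199 0.2965 0.1323] [0.0002 0.0002]
pan top nearR [0.5202 0.3166 0.1327] [0.0015 0.0015]
handle top [ 0.5382 -0.1401  0.2006] [0.003 0.003]
bar [ 0.5313 -0.0954  0.1768] [0.0049 0.0049]
lead far left [0.4694 0.0069 0.0886] [0.0138 0.0138]
s
d
[0.4048 0.2949 0.137 ]
[0.405  0.3138 0.137 ]
[0.5249 0.2953 0.137 ]
[0.5238 0.3143 0.137 ]
[0.4004 0.2973 0.137 ]
[0.4023 0.3154 0.137 ]
[0.5154 0.3007 0.137 ]
[0.5163 0.3215 0.137 ]
plate corners [array([ 0.465, -0.213,  0.012]), array([0.444, 0.055, 0.012]), array([0.608, 0.069, 0.012]), array([ 0.634, -0.193,  0.012])]
rack corners [array([0.399, 0.129, 0.012]), array([0.542, 0.133, 0.012]), array([0.533, 0.336, 0.012])]
```

Call:
servo_tool(steps=[0.087, 0.03, -0.03, -0.03, 0.03, 0.087, 0.08, -0.08, -0.06, 0.08, 0.087, 0.12, -0.12, -0.076, 0.12, 0.087, 0.16, -0.16, -0.076, 0.16, 0.087, 0.2, -0.2, -0.076, 0.2, 0.087, 0.24, -0.24, -0.076, 0.24, 0.087, 0.28, -0.28, -0.076, 0.28, 0.087, 0.32, -0.32, -0.076, 0.31, 0.087, 0.36, -0.36, -0.076, 0.337, 0.087, 0.385, -0.39, -0.076, 0.337, 0.087, 0.39, -0.395, -0.076, 0.337, 0.087, 0.39, -0.395, -0.076, 0.337])

```text
time: 1.65
position: [0.4501, -0.0493, 0.4806]
tool_rot: [0.999, 0.044, -0.0, 0.0]
ft_force: [-0.3, -0.8, -0.4]
grip_width: 0.0869
```

```bash
python3 - <<'E'
from h import *
snap("wrist","w1");o=get_obs();print(o["time"],o["position"],R.from_quat(o["tool_rot"]).as_matrix().round(3))
E
```

```text
1.7 [ 0.45003556 -0.04986753  0.48063226] [[ 0.996  0.086 -0.   ]
 [ 0.086 -0.996 -0.001]
 [-0.     0.001 -1.   ]]
```

View pics/w1.png

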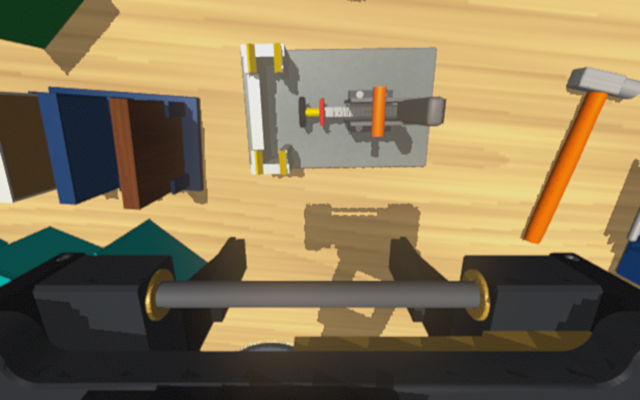

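Wrist view: the jig plate spans x 240–436, y 45–175, with yellow lead-ins near (252,58), (280,55), (258,162) and (283,160). The orange bar is at (379,112), the handle at (430,110), and the rack is on the left. Now a second vantage between jig and rack.

Call:
servo_tool(steps=[0.087, 0.004, -0.04, 0, 0, 0.087, 0.008, -0.1, 0, 0, 0.087, 0.013, -0.16, 0, 0, 0.087, 0.018, -0.21, 0, 0, 0.087, 0.021, -0.249, 0, 0, 0.087, 0.021, -0.249, 0, 0])

```text
time: 2.45
position: [0.4498, 0.2013, 0.4806]
tool_rot: [0.999, 0.044, 0.0, 0.0]
ft_force: [0.1, -0.7, 0.4]
grip_width: 0.0869
```

```bash
python3 - <<'E'
from h import *
snap("wrist","w2");o=get_obs();print(o["time"],o["position"])
a=cv2.imread("pics/w2.png");b=cv2.imread("pics/w1.png")
cv2.imwrite("pics/cr1.png",cv2.resize(b[30:190,230:455],None,fx=3.5,fy=3.5,interpolation=cv2.INTER_CUBIC))
E
```

```text
2.5 [0.44979359 0.20019801 0.48052571]
```

View pics/w2.png

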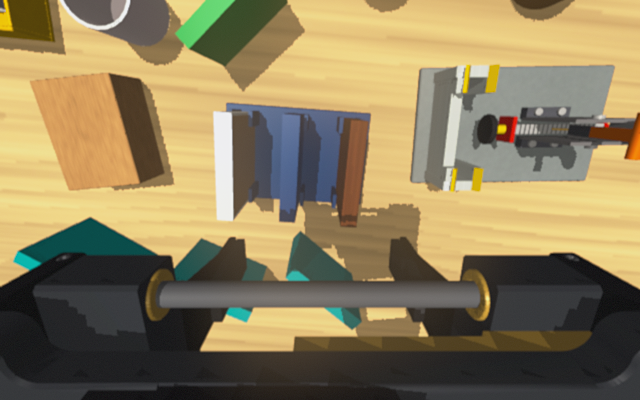

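View pics/cr1.png

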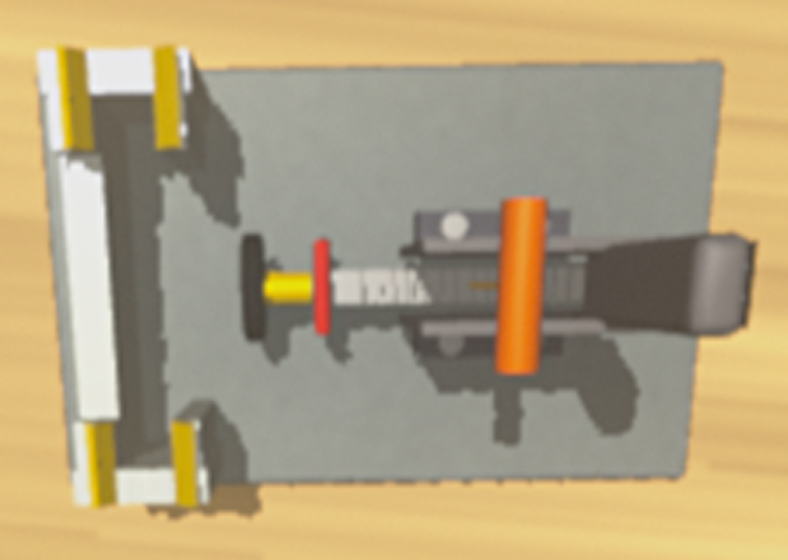

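```bash
python3 - <<'E'
from h import *
W1=Cam("w1");W2=Cam("w2")
# panel white top in w2
h=cv2.cvtColor(W2.im,cv2.COLOR_BGR2HSV)
m=cv2.inRange(h,(0,0,190),(180,50,255)); m[:, :205]=0;m[:,240:]=0;m[:100]=0;m[230:]=0
c=max(cv2.findContours(m,0,1)[0],key=cv2.contourArea); r=cv2.minAreaRect(c);print("rect",r)
bx=cv2.boxPoints(r);P=np.array([W2.onz(u,v,.137) for u,v in bx]);print(P.round(4),P.mean(0).round(4))
S=Cam("scene0");D=Cam("side0")
h=cv2.cvtColor(S.im,cv2.COLOR_BGR2HSV);
# jig yellow
for n,C,xr in(("w1",W1,(230,300)),("w2",W2,(440,505))):
    h=cv2.cvtColor(C.im,cv2.COLOR_BGR2HSV);m=cv2.inRange(h,(20,150,110),(35,255,255));k=np.zeros_like(m);k[35:200,xr[0]:xr[1]]=1;m=m*k
    for c in cv2.findContours(m,0,1)[0]:
        if cv2.contourArea(c)>15:
            r=cv2.minAreaRect(c);print(n,np.round(r[0],1),np.round(r[1],1),round(r[2],1),C.onz(*r[0],.09).round(4))
    m=cv2.inRange(h,(5,180,120),(14,255,255));m[:, :300]=0;m[200:]=0;m[:60]=0
    for c in cv2.findContours(m,0,1)[0]:
        if cv2.contourArea(c)>50:
            r=cv2.minAreaRect(c);print(n,"orange",np.round(r[0],1),np.round(r[1],1),round(r[2],1),C.onz(*r[0],.177).round(4))
c=lambda x,y:(230+x/3.5-.36,30+y/3.5-.36)
for a in((722,62),(685,478)):print("plate right",W1.onz(*c(*a),.012).round(4))
a=W2.im;cv2.imwrite("pics/cr2.png",cv2.resize(a[50:200,400:640],None,fx=3.3,fy=3.3,interpolation=cv2.INTER_CUBIC))
E
```

```text
rect ((222.73817443847656, 165.50416564941406), (109.2719497680664, 18.156442642211914), 89.09062194824219)
[[0.5219 0.3158 0.137 ]
 [0.5239 0.2969 0.137 ]
 [0.4023 0.2948 0.137 ]
 [0.4001 0.3159 0.137 ]] [0.462  0.3058 0.137 ]
w1 [258.8 162.9] [24.  7.] 86.4 [0.4632 0.0243 0.09  ]
w1 [282. 162.] [ 6. 24.] 0.0 [ 0.4668 -0.0046  0.09  ]
w1 [277.   57.5] [29.  6.] 90.0 [0.5852 0.0071 0.09  ]
w1 [251.1  57.5] [29.7  7.8] 85.0 [0.5827 0.0364 0.09  ]
w1 orange [581.8 146.6] [  4.2 116.8] 24.6 [ 0.5214 -0.2952  0.177 ]
w1 orange [570.1 145.1] [ 10.6 122.4] 25.3 [ 0.5218 -0.2837  0.177 ]
w1 orange [378.3 111.4] [11.4 49.4] 2.8 [ 0.5362 -0.0989  0.177 ]
w2 [476.9 179.3] [ 9.  23.2] 5.7 [ 0.4662 -0.0028  0.09  ]
w2 [453.3 179.5] [ 4.4 23.6] 8.1 [0.4633 0.0272 0.09  ]
w2 [500.5 128.5] [9. 7.] 90.0 [ 0.5306 -0.0157  0.09  ]
w2 [466.   78.5] [ 5.1 27.3] 3.8 [0.5822 0.0393 0.09  ]
w2 [492.1  78. ] [ 9.7 29.6] 9.5 [0.5853 0.0094 0.09  ]
w2 orange [635.2 137.8] [ 6.6 43.6] 18.4 [ 0.5338 -0.0912  0.177 ]
plate right [ 0.6276 -0.1971  0.012 ]
plate right [ 0.4655 -0.2146  0.012 ]
```

View pics/cr2.png

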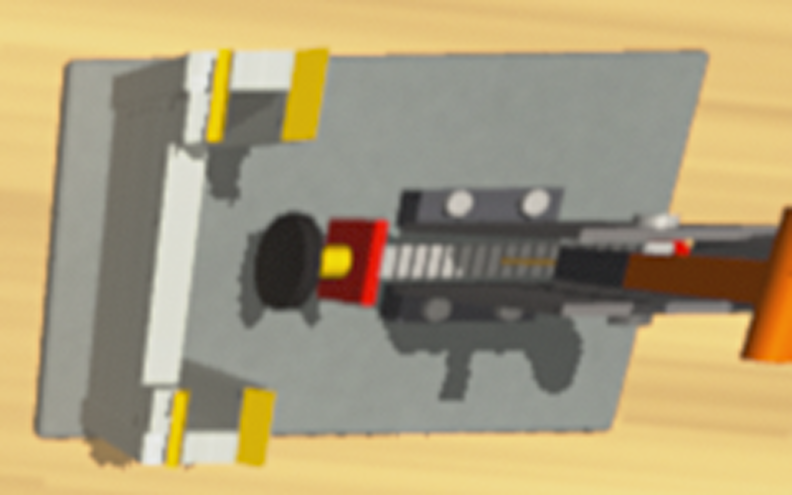

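```bash
python3 - <<'E'
from h import *
W1=Cam("w1");W2=Cam("w2")
c2=lambda x,y:(400+x/3.3-.35,50+y/3.3-.35)
c1=lambda x,y:(230+x/3.5-.36,30+y/3.5-.36)
def rep(l):
    l=np.array(l)[:,:2];loc=np.array([[82.5,45],[-82.5,45],[-82.5,-225],[82.5,-225]])/1e3
    a=loc-loc.mean(0);b=l-l.mean(0);th=np.arctan2((a[:,0]*b[:,1]-a[:,1]*b[:,0]).sum(),(a*b).sum())
    Rm=np.array([[np.cos(th),-np.sin(th)],[np.sin(th),np.cos(th)]]);t=l.mean(0)-Rm@loc.mean(0)
    print("jig origin",t.round(4),"yaw",np.degrees(th).round(2),"res",(loc@Rm.T+t-l).round(4).tolist());return t,th
rep([W2.onz(*c2(*a),.012) for a in((68,62),(36,435),(610,430),(708,52))])
# yellow triangulation
A=[(258.8,162.9),(282,162),(277,57.5),(251.1,57.5)];B=[(453.3,179.5),(476.9,179.3),(492.1,78),(466,78.5)]
P=[]
for a,b in zip(A,B):
    p,e=tri([W1.ray(*a),W2.ray(*b)]);print("lead",p.round(4),np.round(e,4));P.append(p)
P=np.array(P);print(P.mean(0)); d=(P[2]+P[3]-P[0]-P[1]);print("yaw",np.degrees(np.arctan2(d[1],d[0])))
# floor edges of inner top edges; bar & handle
p,e=tri([W1.ray(*c1(519,290)),W2.ray(*c2(775,285))]);print("bar",p,e)
# panel with scene/side
S=Cam("scene0");D=Cam("side0")
print("w1 handle top",W1.onz(*c1(722,285),.205))
# other rack: blue, brown tops in w2
for n,l in (("blue",[(280,114),(300,114),(297,220),(279,220)]),("brown",[(347,118),(368,121),(357,226),(339,226)])):
    print(n,[W2.onz(*q,.137).round(4) for q in l])
print("rack",[W2.onz(*q,.012).round(4) for q in [(228,104),(370,113)]])
E
```

```text
jig origin [0.5243 0.0183] yaw 5.71 res [[0.002, 0.0012], [-0.0023, 0.0005], [-0.0014, -0.0007], [0.0016, -0.001]]
lead [0.4625 0.0251 0.0858] [0.0001 0.0001]
lead [ 0.466  -0.0044  0.0872] [0.0003 0.0003]
lead [0.5858 0.0076 0.0867] [0. 0.]
lead [0.583  0.0373 0.0857] [0.0003 0.0003]
[0.52432393 0.01638536 0.08632509]
yaw 5.729258100447703
bar [ 0.53535997 -0.10071075  0.16667592] [np.float64(1.3986358630571171e-05), np.float64(1.3986358630420277e-05)]
w1 handle top [ 0.54022957 -0.14055049  0.205     ]
blue [array([0.5251, 0.2459, 0.137 ]), array([0.5269, 0.2251, 0.137 ]), array([0.4088, 0.2203, 0.137 ]), array([0.407 , 0.2412, 0.137 ])]
brown [array([0.5272, 0.1758, 0.137 ]), array([0.5261, 0.1534, 0.137 ]), array([0.4075, 0.1498, 0.137 ]), array([0.4056, 0.1708, 0.137 ])]
rack [array([0.5295, 0.3358, 0.012 ]), array([0.5351, 0.1312, 0.012 ])]
```

Panel top centre is ≈(0.462, 0.306), measured 121 mm long. The slot centre is ≈(0.524, 0.017), yaw 5.7°, and the plate fit, lead-ins, bar and handle all agree. Moving to hover over the panel.

Call:
servo_tool(steps=[0.05, 0.008, -0.04, 0.02, 0.03, 0.05, 0.016, -0.08, 0.05, 0.064, 0.05, 0.021, -0.104, 0.08, 0.064, 0.05, 0.021, -0.104, 0.11, 0.064, 0.05, 0.021, -0.104, 0.12, 0.064, 0.05, 0.021, -0.104, 0.12, 0.064])

```text
time: 3.25
position: [0.462, 0.3046, 0.3605]
tool_rot: [1.0, 0.01, -0.001, 0.0]
ft_force: [0.5, -0.6, 0.1]
grip_width: 0.0503
```

```bash
python3 - <<'E'
from h import *
snap("wrist","w3");snap("side","d3");snap("scene","s3");o=get_obs();print(o["time"],o["position"],o["grip_width"],o["q"])
W=Cam("w3");W2=Cam("w2")
h=cv2.cvtColor(W.im,cv2.COLOR_BGR2HSV)
m=cv2.inRange(h,(0,0,170),(180,60,255));m[:,:180]=0;m[:,460:]=0;m[300:]=0
c=max(cv2.findContours(m,0,1)[0],key=cv2.contourArea); r=cv2.minAreaRect(c);print("rect",r)
bx=cv2.boxPoints(r);P=np.array([W.onz(u,v,.137) for u,v in bx]);print(P.round(4))
E
```

```text
3.4 [0.46211166 0.30550169 0.36211573] 0.04990408853316189 [ 3.82425489e-01  4.87248947e-01  1.65713045e+00 -1.36659354e-04
  9.94476263e-01  1.93174209e+00]
rect ((314.5, 212.0), (134.0, 29.0), 90.0)
[[0.5219 0.3163 0.137 ]
 [0.5223 0.2967 0.137 ]
 [0.419  0.2934 0.137 ]
 [0.4186 0.3161 0.137 ]]
```

View pics/w3.png

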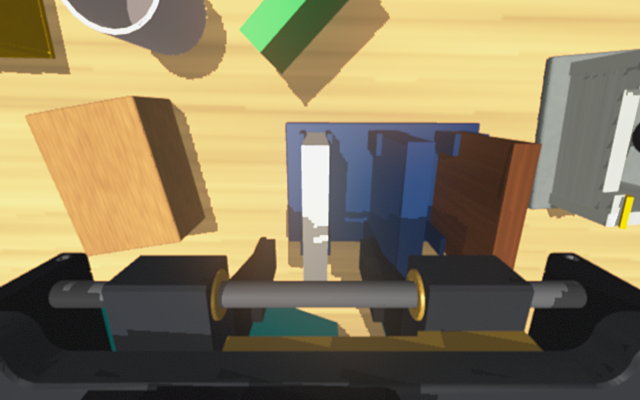

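View pics/s3.png

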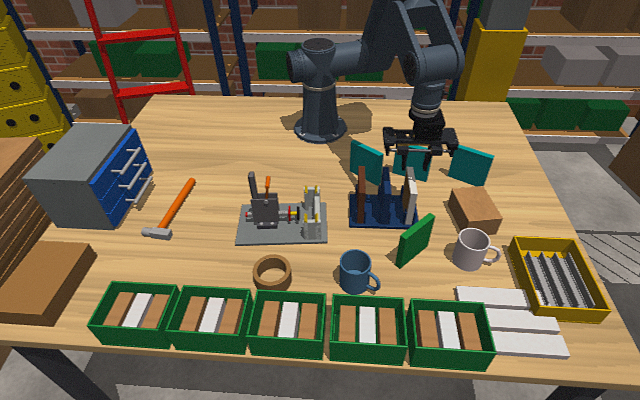

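The far white edge stays at x≈0.522 from both wrist heights, so a top height of 0.137 is consistent, and the fingers straddle the panel. Descending and gripping.

Call:
servo_tool(steps=[0.05, 0, 0, 0.02, 0, 0.05, 0, 0, 0.045, 0, 0.05, 0, 0, 0.065, 0, 0.05, 0, 0, 0.074, 0, 0.05, 0, 0, 0.074, 0, 0.005, 0, 0, 0.074, 0, 0.005, 0, 0, 0.074, 0, 0.005, 0, 0, 0.074, 0, 0.005, 0, 0, 0.074, 0, 0.005, 0, 0, 0.074, 0, 0.005, 0, 0, 0.074, 0], force=35)

```text
time: 4.78
position: [0.4614, 0.3061, 0.287]
tool_rot: [1.0, 0.011, 0.0, -0.0]
ft_force: [-0.2, 0.4, 2.7]
grip_width: 0.0176
```

```bash
python3 - <<'E'
from h import *
snap("wrist","w4");o=get_obs();print(o["time"],o["position"],o["grip_width"],o["ft_force"],o["moment"])
E
```

```text
4.825 [0.46138574 0.30614333 0.28697065] 0.017724086359920163 [0.06739112 0.65206996 2.47597099] [ 0.06797148  0.12056032 -0.0048973 ]
```

View pics/w4.png

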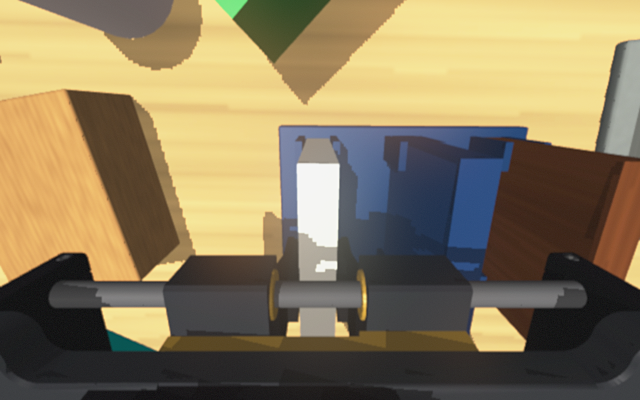

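Gripped at 17.7 mm. Lifting well clear and carrying it to above the slot.

Call:
servo_tool(steps=[0.005, 0, 0, -0.02, 0, 0.005, 0, 0, -0.06, 0, 0.005, 0, 0, -0.11, 0, 0.005, 0, 0, -0.16, 0, 0.005, 0.004, 0.02, -0.19, 0, 0.005, 0.015, 0.07, -0.19, -0.03, 0.005, 0.025, 0.125, -0.19, -0.06, 0.005, 0.036, 0.18, -0.19, -0.078, 0.005, 0.046, 0.235, -0.19, -0.078, 0.005, 0.054, 0.275, -0.19, -0.078, 0.005, 0.056, 0.29, -0.19, -0.078, 0.005, 0.056, 0.29, -0.19, -0.078])

```text
time: 6.32
position: [0.5238, 0.017, 0.4761]
tool_rot: [0.999, 0.049, -0.001, -0.001]
ft_force: [-0.1, 0.3, -2.1]
grip_width: 0.0178
```

```bash
python3 - <<'E'
from h import *
snap("wrist","w5");snap("side","d5");snap("scene","s5");o=get_obs();print(o["time"],o["position"],o["tool_rot"],o["grip_width"],o["ft_force"],o["moment"])
E
```

```text
6.475 [0.52346774 0.01873008 0.47648469] [ 9.98691534e-01  5.11345622e-02 -4.91923905e-04 -4.84176221e-04] 0.017967600047456244 [-0.40039019  0.11451713 -1.6767733 ] [-0.00998322 -0.0148839   0.04982483]
```

View pics/w5.png

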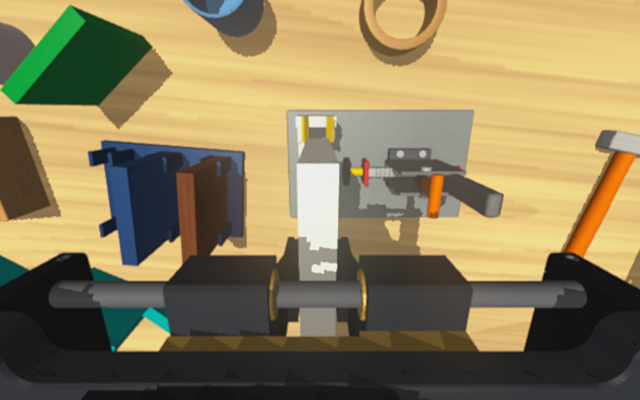

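View pics/d5.png

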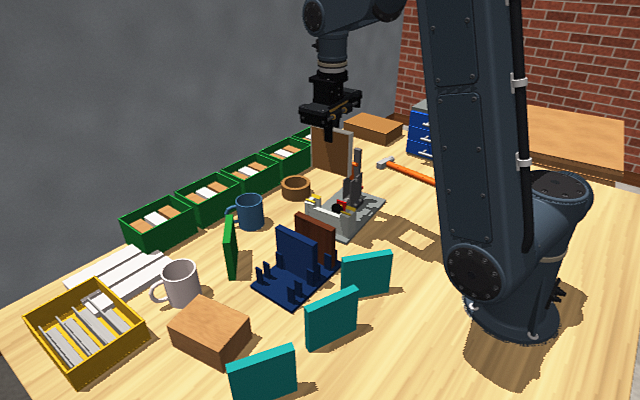

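View pics/s5.png

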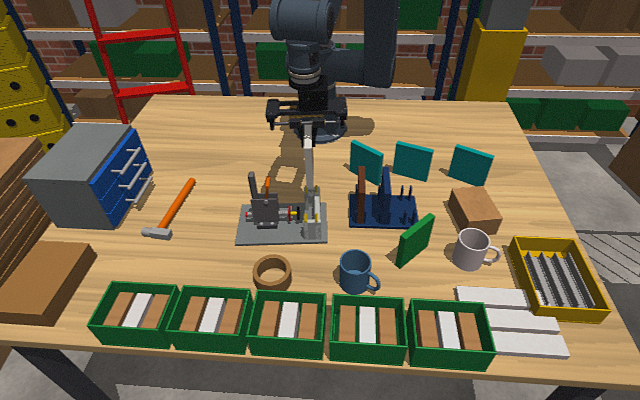

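The panel hangs above the slot, with the far lead-ins at about (305,128) and (330,128) in the wrist view. I'll measure panel pose against slot pose from this picture.

```bash
python3 - <<'E'
from h import *
W=Cam("w5")
cv2.imwrite("pics/cr5.png",cv2.resize(W.im[95:225,275:380],None,fx=4.5,fy=4.5,interpolation=cv2.INTER_CUBIC))
h=cv2.cvtColor(W.im,cv2.COLOR_BGR2HSV);m=cv2.inRange(h,(20,150,110),(35,255,255));k=np.zeros_like(m);k[100:165,290:345]=1;m=m*k
for c in cv2.findContours(m,0,1)[0]:
    if cv2.contourArea(c)>10:
        r=cv2.boundingRect(c);ce=(r[0]+r[2]/2-.5,r[1]+r[3]/2-.5);print(r,W.onz(*ce,.0863).round(4))
E
```

```text
(326, 117, 8, 25) [0.5853 0.0076 0.0863]
(302, 117, 7, 25) [0.5824 0.0371 0.0863]
```

View pics/cr5.png

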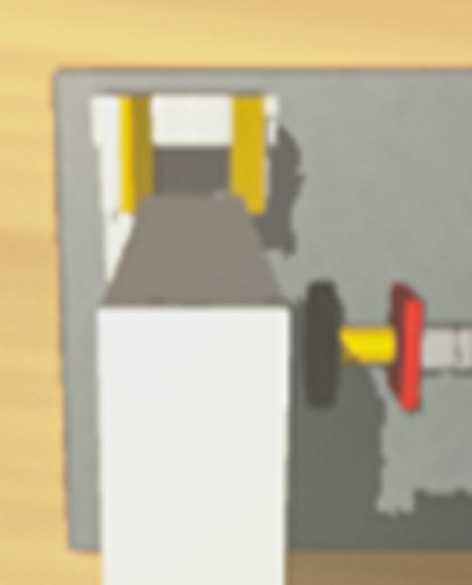

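```bash
python3 - <<'E'
from h import *
W=Cam("w5")
c=lambda x,y:(275+x/4.5-.39,95+y/4.5-.39)
for z,l in((.2015,[(140,197),(241,197)]),(.3265,[(100,307),(289,307)])):
    P=[W.onz(*c(*a),z) for a in l];print(z,np.round(P,4),np.mean(P,0).round(4))
t=np.radians(5.72);o=np.array([.5243,.0168]);print("slot far end",o+.06*np.array([np.cos(t),np.sin(t)]))
o=get_obs();print(np.degrees(2*np.arctan2(o["tool_rot"][1],o["tool_rot"][0])))
E
```

```text
0.2015 [[0.5822 0.0317 0.2015]
 [0.5841 0.013  0.2015]] [0.5832 0.0224 0.2015]
0.3265 [[0.5831 0.0309 0.3265]
 [0.585  0.0126 0.3265]] [0.5841 0.0217 0.3265]
slot far end [0.58400125 0.02278003]
5.862147157984373
```

Panel far end sits at (0.584, 0.022) against the slot's (0.584, 0.0225), matching to within 1 mm, with yaw within 0.2°. Lowering to just inside the lead-ins.

Call:
servo_tool(steps=[0.005, 0, 0, 0.03, 0, 0.005, 0, 0, 0.06, 0, 0.005, 0, 0, 0.09, 0, 0.005, 0, 0, 0.105, 0, 0.005, 0, 0, 0.112, 0, 0.005, 0, 0, 0.118, 0, 0.005, 0, 0, 0.124, 0, 0.005, 0, 0, 0.13, 0, 0.005, 0, 0, 0.13, 0])

```text
time: 7.6
position: [0.5238, 0.0173, 0.3465]
tool_rot: [0.999, 0.05, -0.0, -0.0]
ft_force: [-0.7, -0.1, -2.3]
grip_width: 0.0176
```

```bash
python3 - <<'E'
from h import *
snap("wrist","w6");snap("scene","s6");o=get_obs();print(o["time"],o["position"],o["tool_rot"],o["grip_width"],o["ft_force"],o["moment"])
a=Cam("s6").im[130:250,225:345];b=Cam("w6").im[80:300,200:450]
cv2.imwrite("pics/c6.png",np.hstack([cv2.resize(a,(400,400),interpolation=2),cv2.resize(b,(400,400*220//250),interpolation=2)[:352].repeat(1,0) if 0 else cv2.resize(b,(400,400),interpolation=2)]))
E
```

```text
7.7 [0.52402701 0.01733933 0.34685031] [9.98734180e-01 5.02993116e-02 1.28056166e-04 1.62789927e-05] 0.01750551487173153 [ 0.73801765 -0.36164339 -2.4992262 ] [0.00025006 0.07933644 0.06491487]
```

View pics/c6.png

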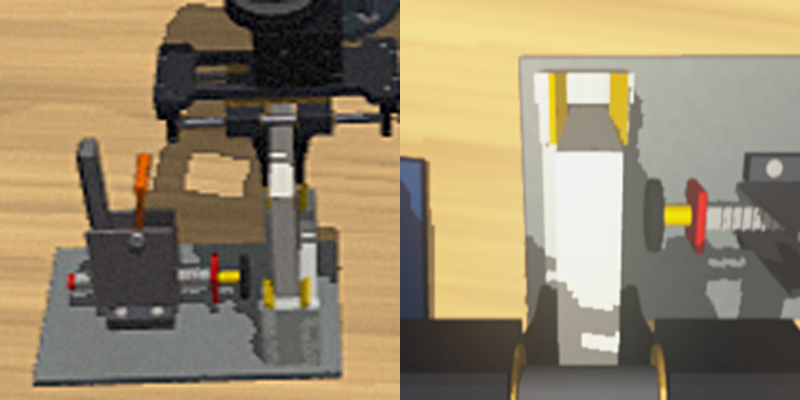

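The panel end sits between both pairs of yellow lead-ins with no contact force. Continuing down, slowly near the floor.

Call:
servo_tool(steps=[0.005, 0, 0, 0.01, 0, 0.005, 0, 0, 0.02, 0, 0.005, 0, 0, 0.03, 0, 0.005, 0, 0, 0.04, 0, 0.005, 0, 0, 0.048, 0, 0.005, 0, 0, 0.053, 0, 0.005, 0, 0, 0.056, 0, 0.005, 0, 0, 0.058, 0, 0.005, 0, 0, 0.059, 0, 0.005, 0, 0, 0.059, 0])

```text
time: 8.95
position: [0.524, 0.0174, 0.2879]
tool_rot: [0.999, 0.05, 0.0, 0.0]
ft_force: [-0.0, -0.3, -2.6]
grip_width: 0.0179
```

```bash
python3 - <<'E'
from h import *
o=get_obs();print(o["time"],o["position"],o["tool_rot"],o["grip_width"],o["ft_force"],o["moment"])
E
```

```text
8.95 [0.52398438 0.01743532 0.28787923] [9.98729497e-01 5.03921104e-02 1.60308005e-04 3.49099893e-05] 0.017917747181624866 [-0.02362752 -0.30370119 -2.55340974] [0.00597003 0.05607136 0.03435957]
```

Still free by about 1 mm. Lowering gently until it touches.

Call:
servo_tool(steps=[0.005, 0, 0, 0.0005, 0, 0.005, 0, 0, 0.001, 0, 0.005, 0, 0, 0.0015, 0, 0.005, 0, 0, 0.002, 0, 0.005, 0, 0, 0.002, 0])

```text
time: 9.57
position: [0.5239, 0.0175, 0.2869]
tool_rot: [0.999, 0.05, 0.0, 0.0]
ft_force: [-2.0, 0.8, 7.4]
grip_width: 0.0177
```

```bash
python3 - <<'E'
from h import *
snap("wrist","w7");snap("scene","s7");o=get_obs();print(o["time"],o["position"],o["tool_rot"],o["grip_width"],o["ft_force"],o["moment"])
E
```

```text
9.675 [0.52390587 0.01744371 0.2869504 ] [9.98727285e-01 5.04347183e-02 3.69515012e-04 1.13202659e-04] 0.017468820948061296 [-2.42381492  0.65827125  7.97218084] [0.05755351 0.38369856 0.03284048]
```

The panel touched the floor at TCP z 0.2869, against an expected 0.287, so it is home. Releasing it and rising clear.

Call:
servo_tool(steps=[0.035, 0, 0, -0.001, 0, 0.045, 0, 0, -0.001, 0, 0.045, 0, 0, -0.001, 0, 0.045, 0, 0, -0.02, 0, 0.045, 0, 0, -0.06, 0, 0.06, 0, 0, -0.11, 0, 0.087, 0, 0, -0.155, 0, 0.087, 0, 0.02, -0.165, 0, 0.087, 0, 0.07, -0.165, 0, 0.087, 0, 0.12, -0.165, 0, 0.087, 0, 0.14, -0.165, 0, 0.087, 0, 0.14, -0.165, 0])

```text
time: 11.18
position: [0.5379, -0.1232, 0.4496]
tool_rot: [0.999, 0.049, -0.001, -0.001]
ft_force: [-0.2, -0.5, -1.0]
grip_width: 0.0868
```

```bash
python3 - <<'E'
from h import *
snap("wrist","w8");snap("scene","s8");snap("side","d8");o=get_obs();print(o["time"],o["position"],o["tool_rot"],o["grip_width"],o["ft_force"],o["moment"])
a=Cam("s8").im[130:250,225:345];b=Cam("d8").im[130:250,280:400]
cv2.imwrite("pics/c8.png",np.hstack([cv2.resize(a,(400,400),interpolation=2),cv2.resize(b,(400,400),interpolation=2)]))
E
```

```text
11.325 [ 0.53767212 -0.12068614  0.45020434] [ 9.98705970e-01  5.08460019e-02 -7.25127725e-04 -7.37277791e-04] 0.08705993698648921 [-0.01403362  0.50504863 -0.12307267] [ 0.05905333  0.04688591 -0.01736366]
```

View pics/c8.png

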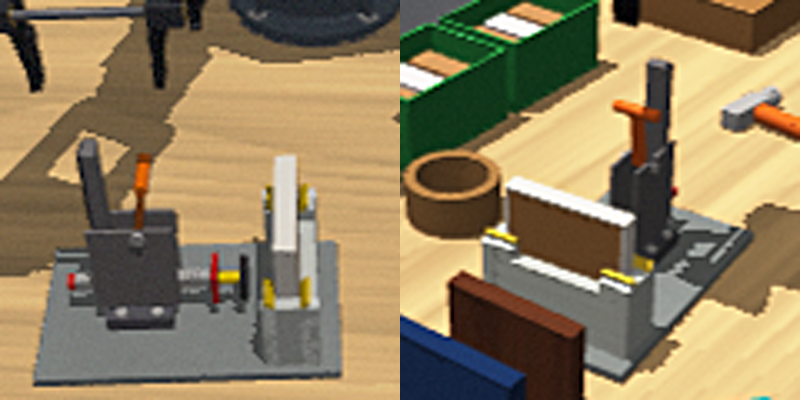

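View pics/w8.png

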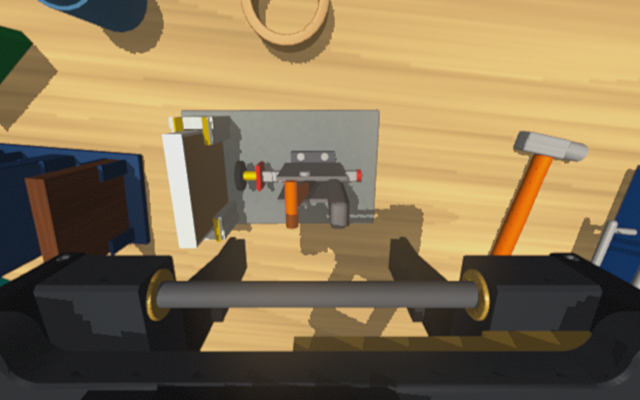

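The panel stands upright and home in the slot, released. The pad is at (240,176) in the wrist view, short of the panel. Next I'll measure the pad gap and descend around the handle and bar.

```bash
python3 - <<'E'
from h import *
t=np.radians(5.75);o=np.array([.5243,.0168]);ux=np.array([np.cos(t),np.sin(t)]);uy=np.array([-np.sin(t),np.cos(t)])
J=lambda p:((p[:2]-o)@ux,(p[:2]-o)@uy)
W=Cam("w1");c1=lambda x,y:(230+x/3.5-.36,30+y/3.5-.36)
for n,a,z in(("pad front top",(243,287),.067),("pad back top",(266,287),.067),("collar front",(315,287),.07),("collar back",(330,287),.07),("bar ctr top",(519,287),.178),("handle top",(722,285),.205)):
    print(n,np.round(J(W.onz(*c1(*a),z)),4))
q=get_obs();print("tcp",np.round(J(q["position"]),4))
W=Cam("w8");cv2.imwrite("pics/c8w.png",cv2.resize(W.im[100:260,150:400],None,fx=3.2,fy=3.2,interpolation=2))
h=cv2.cvtColor(W.im,cv2.COLOR_BGR2HSV)
m=cv2.inRange(h,(5,180,100),(14,255,255));m[:, :270]=0;m[:,310:]=0;m[240:]=0;m[:150]=0
c=max(cv2.findContours(m,0,1)[0],key=cv2.contourArea);r=cv2.boundingRect(c);print(r)
E
```

```text
pad front top [ 0.0006 -0.0376]
pad back top [ 0.0005 -0.0459]
collar front [ 0.0003 -0.0636]
collar back [ 0.0002 -0.069 ]
bar ctr top [ 1.000e-04 -1.158e-01]
handle top [ 1.000e-04 -1.582e-01]
tcp [-0.0005 -0.1381]
(285, 181, 12, 47)
```

View pics/c8w.png

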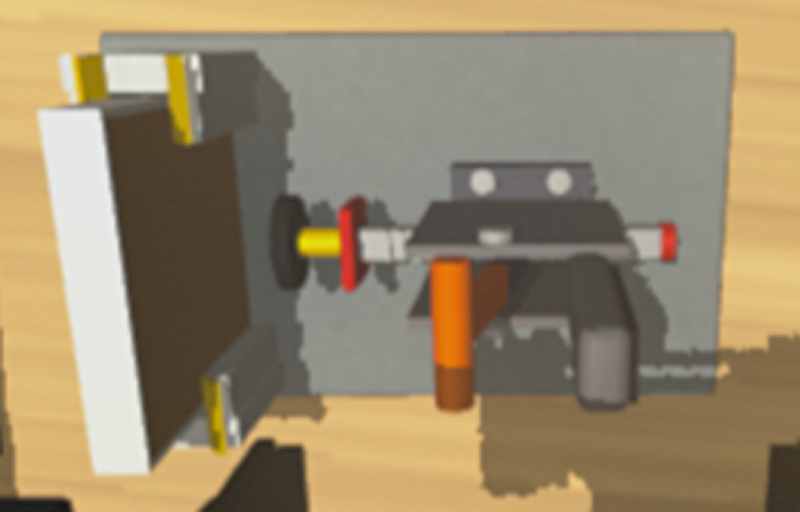

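Call:
servo_tool(steps=[0.087, 0, 0, 0.02, 0, 0.087, 0, 0, 0.05, 0, 0.087, 0, 0, 0.08, 0, 0.087, 0, 0, 0.105, 0, 0.087, 0, 0, 0.1145, 0, 0.087, 0, 0, 0.1145, 0, 0.087, 0, 0, 0.1145, 0])

```text
time: 12.2
position: [0.5385, -0.1216, 0.3373]
tool_rot: [0.999, 0.051, 0.001, 0.0]
ft_force: [0.6, 0.4, -0.4]
grip_width: 0.0867
```

```bash
cat >> h.py <<'E'
t=np.radians(5.75);jo=np.array([.5243,.0168]);ux=np.array([np.cos(t),np.sin(t)]);uy=np.array([-np.sin(t),np.cos(t)])
J=lambda p:((p[:2]-jo)@ux,(p[:2]-jo)@uy)
def st():
    o=get_obs();f=o["ft_force"];print("t",round(o["time"],2),"tcp jig",np.round(J(o["position"]),4),"z",o["position"][2].round(4),"w",round(o["grip_width"],4),"F jig xy",(f[:2]@ux).round(2),(f[:2]@uy).round(2),"z",f[2].round(2))
E
cat > look.py <<'E'
import sys
from h import *
k=sys.argv[1];snap("wrist","w"+k);snap("scene","s"+k);st()
a=Cam("s"+k).im[170:250,225:345];b=Cam("w"+k).im
cv2.imwrite(f"pics/c{k}.png",np.vstack([cv2.resize(a,(480,320),interpolation=2)]))
E
python3 look.py 9
```

```text
t 12.3 tcp jig [ 1.000e-04 -1.394e-01] z 0.3374 w 0.0871 F jig xy -0.4 -0.48 z -0.52
```

View pics/w9.png

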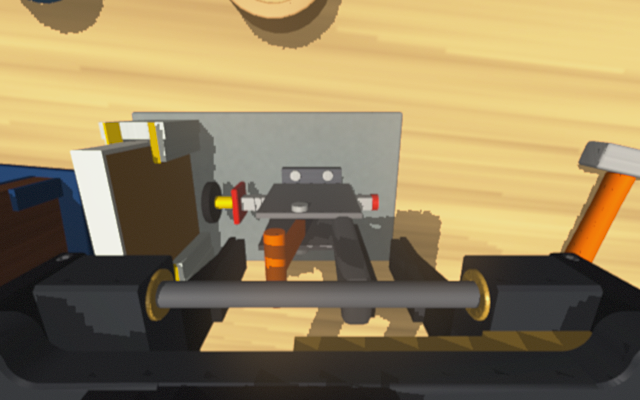

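View pics/c9.png

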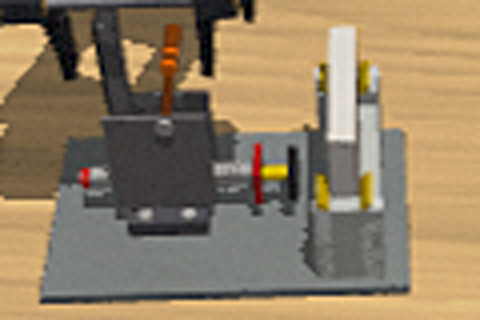

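The fingers straddle the handle and bar, with the pad, yellow rod and collar visible at (212,203), (224,203) and (238,203). First pump: move the arm toward jig −y so the inner finger pushes the bar.

Call:
servo_tool(steps=[0.087, 0, 0.007, 0, 0, 0.087, 0, 0.013, 0, 0, 0.087, 0, 0.018, 0, 0, 0.087, 0, 0.023, 0, 0, 0.087, 0, 0.028, 0, 0, 0.087, 0, 0.031, 0, 0, 0.087, 0, 0.033, 0, 0, 0.087, 0, 0.033, 0, 0])

```text
time: 13.3
position: [0.5412, -0.1546, 0.3362]
tool_rot: [0.999, 0.05, -0.0, -0.0]
ft_force: [-0.2, 4.5, 3.4]
grip_width: 0.087
```

```bash
python3 look.py 10
```

```text
t 13.4 tcp jig [-0.0004 -0.1722] z 0.3362 w 0.0871 F jig xy -0.4 4.41 z 3.03
```

View pics/w10.png

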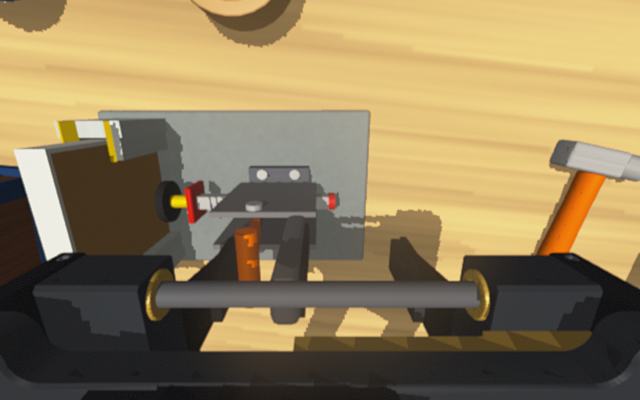

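```bash
cat > track.py <<'E'
import sys
from h import *
for k in sys.argv[1:]:
    W=Cam("w"+k);h=cv2.cvtColor(W.im,cv2.COLOR_BGR2HSV);m=cv2.inRange(h,(0,170,90),(4,255,255))|cv2.inRange(h,(174,170,90),(180,255,255));m[250:]=0
    cs=sorted([c for c in cv2.findContours(m,0,1)[0] if cv2.contourArea(c)>15],key=lambda c:cv2.boundingRect(c)[0])
    r=cv2.boundingRect(cs[0]) ;x,y,w,hh=r
    print(k,"collar box",r,"J", np.round(J(W.onz(x+w/2,y+hh/2,.055)),4))
    # yellow rod left of collar
    g=cv2.inRange(h,(18,130,70),(35,255,255));g[:, :max(0,x-45)]=0;g[:,x+6:]=0;g[:y-4]=0;g[y+hh+6:]=0
    cy=[c for c in cv2.findContours(g,0,1)[0] if cv2.contourArea(c)>4]
    for c in cy:
        b=cv2.boundingRect(c);yy=b[1]+b[3]/2;L=np.array(J(W.onz(b[0],yy,.051)));Rr=np.array(J(W.onz(b[0]+b[2],yy,.051)));print("  rod",b,L.round(4),Rr.round(4),"len mm",((L-Rr)[1]*1e3).round(1))
    b=W.im[max(0,y-40):y+hh+40,max(0,x-90):x+80];cv2.imwrite(f"pics/t{k}.png",cv2.resize(b,None,fx=4.5,fy=4.5,interpolation=2))
E
python3 track.py 1 8 9 10
```

```text
1 collar box (320, 99, 4, 26) J [-0.0003 -0.0668]
  rod (305, 107, 15, 10) [-0.     -0.0444] [-0.0003 -0.0642] len mm 19.8
8 collar box (256, 165, 5, 25) J [-0.001  -0.0653]
  rod (242, 171, 14, 10) [ 0.0001 -0.0432] [ 0.0001 -0.0614] len mm 18.2
9 collar box (231, 189, 9, 35) J [-0.0019 -0.0645]
  rod (214, 196, 18, 14) [ 0.0002 -0.0435] [ 0.0002 -0.0604] len mm 16.9
10 collar box (185, 183, 13, 40) J [ 0.0006 -0.0571]
  rod (170, 195, 17, 14) [ 0.0003 -0.0354] [ 0.0003 -0.0513] len mm 15.9
```

Call:
servo_tool(steps=[0.087, 0, 0.001, 0, 0, 0.087, 0, 0.002, 0, 0, 0.087, 0, 0.0025, 0, 0, 0.087, 0, 0.0025, 0, 0])

```text
time: 13.9
position: [0.5414, -0.1565, 0.336]
tool_rot: [0.999, 0.05, -0.0, -0.001]
ft_force: [0.3, 6.6, 4.0]
grip_width: 0.0868
```

```bash
python3 look.py 11; python3 track.py 11
```

```text
t 14.0 tcp jig [-0.0004 -0.1741] z 0.336 w 0.0868 F jig xy 0.46 6.67 z 3.59
11 collar box (182, 182, 16, 41) J [ 0.0011 -0.0572]
  rod (167, 194, 17, 15) [ 0.0008 -0.034 ] [ 0.0008 -0.0499] len mm 15.9
```

Call:
servo_tool(steps=[0.087, 0, -0.006, 0, 0, 0.087, 0, -0.012, 0, 0, 0.087, 0, -0.018, 0, 0, 0.087, 0, -0.0235, 0, 0, 0.087, 0, -0.0235, 0, 0, 0.087, 0, -0.0235, 0, 0])

```text
time: 14.75
position: [0.5395, -0.1341, 0.3365]
tool_rot: [0.999, 0.05, 0.0, 0.001]
ft_force: [-0.5, -0.6, -0.7]
grip_width: 0.087
```

```bash
python3 look.py 12; python3 track.py 12
```

```text
t 14.85 tcp jig [-1.000e-04 -1.517e-01] z 0.3364 w 0.0871 F jig xy -0.91 0.13 z -0.1
12 collar box (207, 187, 10, 37) J [-0.0011 -0.0557]
  rod (190, 195, 18, 15) [ 0.0006 -0.0339] [ 0.0006 -0.0508] len mm 16.8
```

View pics/w12.png

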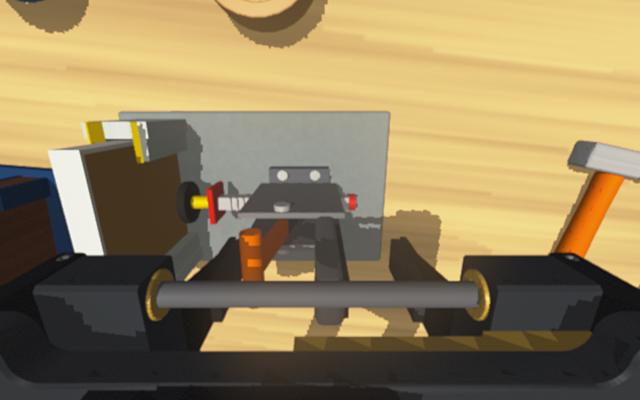

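View pics/c12.png

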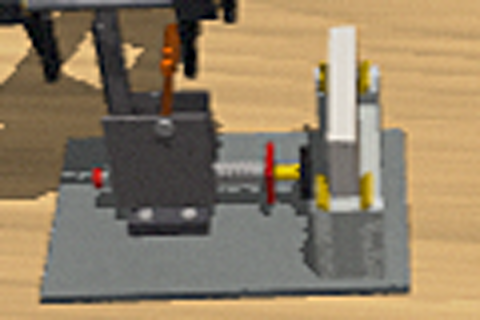

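The jaw held: the pad face is at jig y≈−0.026, leaving a gap of ≈17 mm. Second pump, full, with no contact expected.

Call:
servo_tool(steps=[0.087, 0, 0.005, 0, 0, 0.087, 0, 0.01, 0, 0, 0.087, 0, 0.015, 0, 0, 0.087, 0, 0.019, 0, 0, 0.087, 0, 0.022, 0, 0, 0.087, 0, 0.0235, 0, 0, 0.087, 0, 0.0235, 0, 0])

```text
time: 15.72
position: [0.5414, -0.1566, 0.3361]
tool_rot: [0.999, 0.05, -0.0, -0.001]
ft_force: [-0.8, 6.5, 2.6]
grip_width: 0.0868
```

```bash
python3 look.py 13; python3 track.py 13
```

```text
t 15.82 tcp jig [-0.0004 -0.1742] z 0.3361 w 0.087 F jig xy -0.4 6.5 z 3.7
13 collar box (168, 182, 17, 42) J [ 0.0006 -0.0446]
  rod (154, 195, 17, 14) [ 0.0003 -0.0216] [ 0.0003 -0.0375] len mm 15.9
```

Call:
servo_tool(steps=[0.087, 0, -0.006, 0, 0, 0.087, 0, -0.012, 0, 0, 0.087, 0, -0.018, 0, 0, 0.087, 0, -0.0235, 0, 0, 0.087, 0, -0.0235, 0, 0, 0.087, 0, -0.0235, 0, 0])

```text
time: 16.58
position: [0.5395, -0.1341, 0.3365]
tool_rot: [0.999, 0.05, 0.0, 0.0]
ft_force: [0.4, -0.2, -0.2]
grip_width: 0.087
```

```bash
python3 look.py 14; python3 track.py 14
```

```text
t 16.68 tcp jig [-1.000e-04 -1.517e-01] z 0.3364 w 0.0867 F jig xy 0.2 0.56 z 0.32
14 collar box (193, 183, 14, 41) J [ 0.0008 -0.0448]
  rod (177, 195, 18, 14) [ 0.001  -0.0218] [ 0.001  -0.0386] len mm 16.8
```

View pics/t14.png

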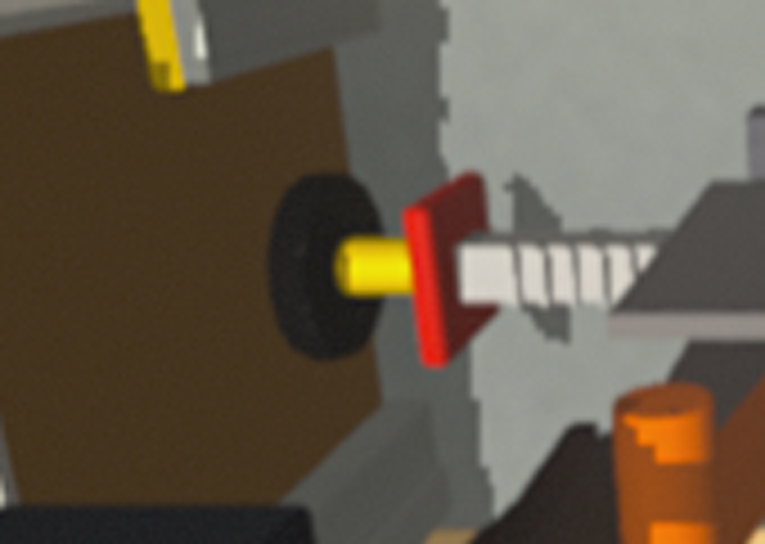

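View pics/c14.png

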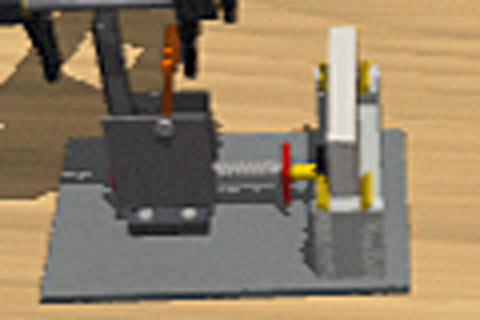

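After the second pump the pad face is at ≈−0.014, so a gap of ≈5 mm remains. Third squeeze, in small steps with force and picture checks.

Call:
servo_tool(steps=[0.087, 0, 0.004, 0, 0, 0.087, 0, 0.008, 0, 0, 0.087, 0, 0.011, 0, 0, 0.087, 0, 0.013, 0, 0, 0.087, 0, 0.013, 0, 0])

```text
time: 17.3
position: [0.5403, -0.1462, 0.3365]
tool_rot: [0.999, 0.05, -0.0, -0.001]
ft_force: [-0.2, 4.8, 3.4]
grip_width: 0.087
```

```bash
python3 look.py 15; python3 track.py 15
```

```text
t 17.4 tcp jig [-0.0004 -0.1638] z 0.3364 w 0.0869 F jig xy -0.28 5.36 z 4.48
15 collar box (174, 182, 17, 42) J [ 0.0005 -0.0397]
  rod (160, 195, 16, 14) [ 0.0003 -0.0168] [ 0.0003 -0.0318] len mm 15.0
```

Call:
servo_tool(steps=[0.087, 0, 0.001, 0, 0, 0.087, 0, 0.002, 0, 0, 0.087, 0, 0.002, 0, 0])

```text
time: 17.77
position: [0.5406, -0.1482, 0.3364]
tool_rot: [0.999, 0.05, -0.0, -0.001]
ft_force: [0.1, 6.0, 4.6]
grip_width: 0.0872
```

```bash
python3 look.py 16; python3 track.py 16
```

```text
t 17.88 tcp jig [-0.0004 -0.1658] z 0.3364 w 0.0874 F jig xy -0.06 5.71 z 4.59
16 collar box (170, 182, 18, 42) J [ 0.0006 -0.0387]
  rod (157, 194, 16, 15) [ 0.0008 -0.0164] [ 0.0008 -0.0314] len mm 15.0
```

```bash
cat > prof.py <<'E'
import sys
from h import *
# subpixel rod ends along rod's middle row; red/yellow & yellow/black transitions
for k in sys.argv[1:]:
    W=Cam("w"+k);h=cv2.cvtColor(W.im,cv2.COLOR_BGR2HSV);m=cv2.inRange(h,(0,170,90),(4,255,255))|cv2.inRange(h,(174,170,90),(180,255,255));m[250:]=0
    cs=sorted([c for c in cv2.findContours(m,0,1)[0] if cv2.contourArea(c)>15],key=lambda c:cv2.boundingRect(c)[0]);x,y,w,hh=cv2.boundingRect(cs[0])
    out=[]
    for row in range(y+int(hh*.38),y+int(hh*.38)+6):
        g=W.im[row].astype(float)[:,1]; L=x-25; 
        seg=g[L:x+10]; hi=seg.max(); th=hi/2; i=np.where(seg>th)[0]; a,b=i[0],i[-1]
        # contiguous around the max
        j=int(seg.argmax()); a=j
        while seg[a-1]>th:a-=1
        b=j
        while seg[b+1]>th:b+=1
        xa=L+a-1+(th-seg[a-1])/(seg[a]-seg[a-1]); xb=L+b+(seg[b]-th)/(seg[b]-seg[b+1])
        A=np.array(J(W.onz(xa,row,.051)))[1];B=np.array(J(W.onz(xb,row,.051)))[1]
        out.append((A*1e3,B*1e3,(A-B)*1e3))
    print(k,np.median(out,0).round(2))
E
python3 prof.py 9 10 11 12 13 14 15 16
```

```text
9 [-43.7  -60.53  16.82]
10 [-35.83 -50.65  14.81]
11 [-35.31 -49.52  14.21]
12 [-35.1  -50.57  15.46]
13 [-23.12 -36.64  13.53]
14 [-23.08 -37.78  14.69]
15 [-17.95 -31.64  13.69]
16 [-17.55 -30.35  12.85]
```

View pics/t16.png

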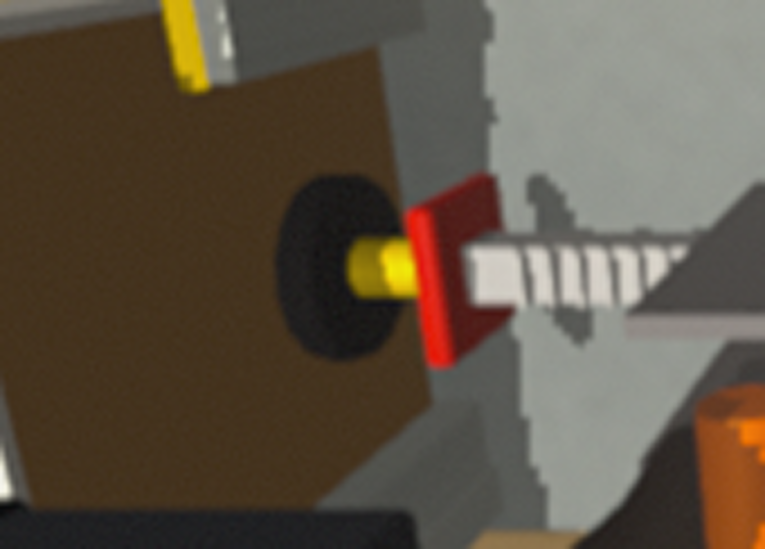

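Contact has begun: the visible rod is ~1 mm shorter than the free trend and the collar still advances while the pad has nearly stopped. Continuing by 3 mm of bar.

Call:
servo_tool(steps=[0.087, 0, 0.001, 0, 0, 0.087, 0, 0.002, 0, 0, 0.087, 0, 0.003, 0, 0, 0.087, 0, 0.003, 0, 0])

```text
time: 18.38
position: [0.5408, -0.1511, 0.3364]
tool_rot: [0.999, 0.05, -0.0, -0.001]
ft_force: [-0.8, 5.6, 4.5]
grip_width: 0.0869
```

```bash
python3 look.py 17; python3 prof.py 17; for i in 1 2 3 4 ; do python3 -c "
from h import *
st()"; done
```

```text
t 18.48 tcp jig [-0.0004 -0.1687] z 0.3364 w 0.0867 F jig xy -0.38 5.24 z 5.18
17 [-16.3  -28.5   12.09]
t 18.48 tcp jig [-0.0004 -0.1687] z 0.3364 w 0.0867 F jig xy -0.38 5.24 z 5.18
t 18.48 tcp jig [-0.0004 -0.1687] z 0.3364 w 0.0867 F jig xy -0.38 5.24 z 5.18
t 18.48 tcp jig [-0.0004 -0.1687] z 0.3364 w 0.0867 F jig xy -0.38 5.24 z 5.18
t 18.48 tcp jig [-0.0004 -0.1687] z 0.3364 w 0.0867 F jig xy -0.38 5.24 z 5.18
```

View pics/c17.png

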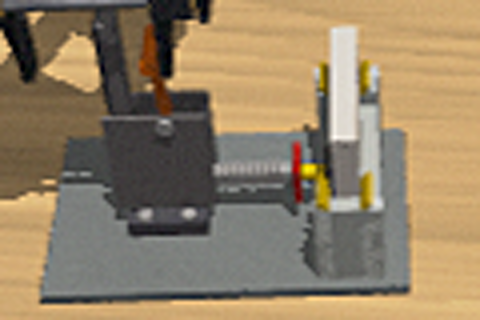

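The panel is being pushed back to the cheek, so force is flat and compression about 1 mm. Continuing.

Call:
servo_tool(steps=[0.087, 0, 0.001, 0, 0, 0.087, 0, 0.002, 0, 0, 0.087, 0, 0.002, 0, 0])

```text
time: 18.85
position: [0.541, -0.153, 0.3364]
tool_rot: [0.999, 0.05, -0.0, -0.001]
ft_force: [-0.7, 6.2, 5.3]
grip_width: 0.087
```

```bash
python3 look.py 18; python3 prof.py 18
```

```text
t 18.95 tcp jig [-0.0004 -0.1706] z 0.3364 w 0.087 F jig xy -0.19 6.83 z 4.8
18 [-16.36 -27.62  11.31]
```

Call:
servo_tool(steps=[0.087, 0, 0.001, 0, 0, 0.087, 0, 0.002, 0, 0, 0.087, 0, 0.002, 0, 0])

```text
time: 19.32
position: [0.5412, -0.1551, 0.3363]
tool_rot: [0.999, 0.05, -0.0, -0.001]
ft_force: [-0.5, 5.6, 3.0]
grip_width: 0.0871
```

```bash
python3 look.py 19; python3 prof.py 19
```

```text
t 19.43 tcp jig [-0.0003 -0.1728] z 0.3362 w 0.087 F jig xy 0.51 5.11 z 4.46
19 [-16.05 -27.19  11.15]
```

View pics/c19.png

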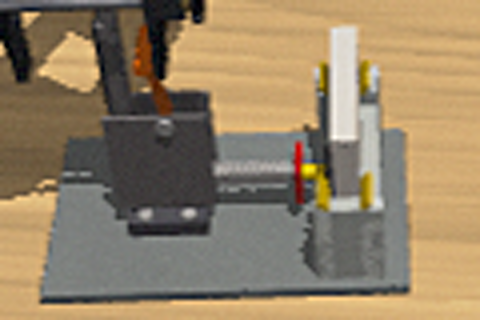

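View pics/w19.png

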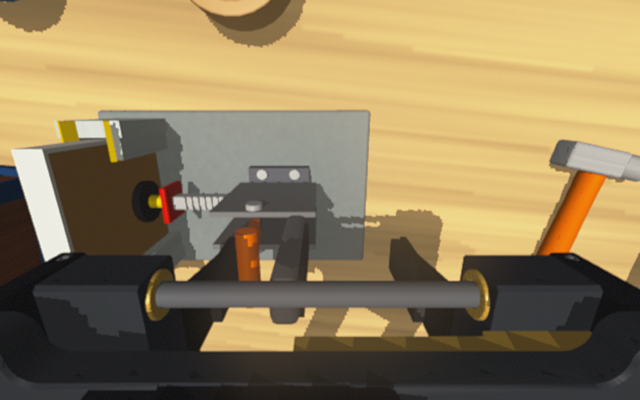

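```bash
python3 - <<'E'
from h import *
o=[]
for k in("15","17","19"):
    o.append(cv2.resize(Cam("s"+k).im[130:230,240:330],(265,295),interpolation=2))
cv2.imwrite("pics/cmp.png",np.hstack(o))
o=[]
for k in("15","17","19"):
    o.append(cv2.resize(Cam("w"+k).im[175:325,150:330],(265,221),interpolation=2))
cv2.imwrite("pics/cmpw.png",np.hstack(o))
E
```

```text
(no output)
```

View pics/cmp.png

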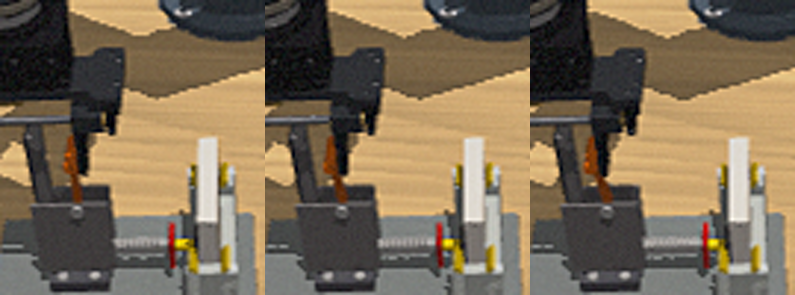

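View pics/cmpw.png

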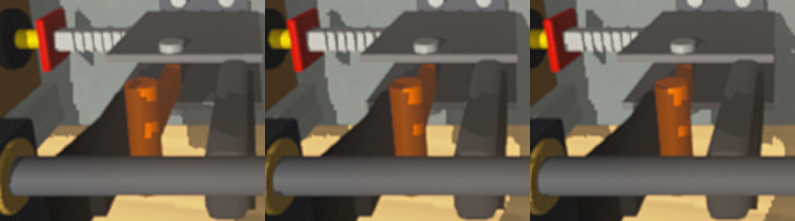

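```bash
python3 track.py 15 16 17 18 19; python3 - <<'E'
from h import *
o=[]
for k in("14","16","18","19"):
    W=Cam("w"+k);h=cv2.cvtColor(W.im,cv2.COLOR_BGR2HSV);m=cv2.inRange(h,(0,170,90),(4,255,255));m[250:]=0
    x=min(cv2.boundingRect(c)[0] for c in cv2.findContours(m,0,1)[0] if cv2.contourArea(c)>15)
    o.append(cv2.resize(W.im[175:235,x-35:x+35],None,fx=5.5,fy=5.5,interpolation=cv2.INTER_NEAREST))
cv2.imwrite("pics/cmp2.png",np.vstack([np.hstack(o[:2]),np.hstack(o[2:])])[:600])
E
```

```text
15 collar box (174, 182, 17, 42) J [ 0.0005 -0.0397]
  rod (160, 195, 16, 14) [ 0.0003 -0.0168] [ 0.0003 -0.0318] len mm 15.0
16 collar box (170, 182, 18, 42) J [ 0.0006 -0.0387]
  rod (157, 194, 16, 15) [ 0.0008 -0.0164] [ 0.0008 -0.0314] len mm 15.0
17 collar box (164, 182, 19, 42) J [ 0.0005 -0.0365]
  rod (152, 194, 15, 15) [ 0.0008 -0.0146] [ 0.0008 -0.0286] len mm 14.1
18 collar box (161, 181, 19, 43) J [ 0.001  -0.0356]
  rod (150, 195, 15, 14) [ 0.0003 -0.0143] [ 0.0003 -0.0284] len mm 14.1
19 collar box (158, 182, 19, 42) J [ 0.0006 -0.035 ]
  rod (148, 195, 14, 14) [ 0.0003 -0.0148] [ 0.0003 -0.0279] len mm 13.1
```

View pics/cmp2.png

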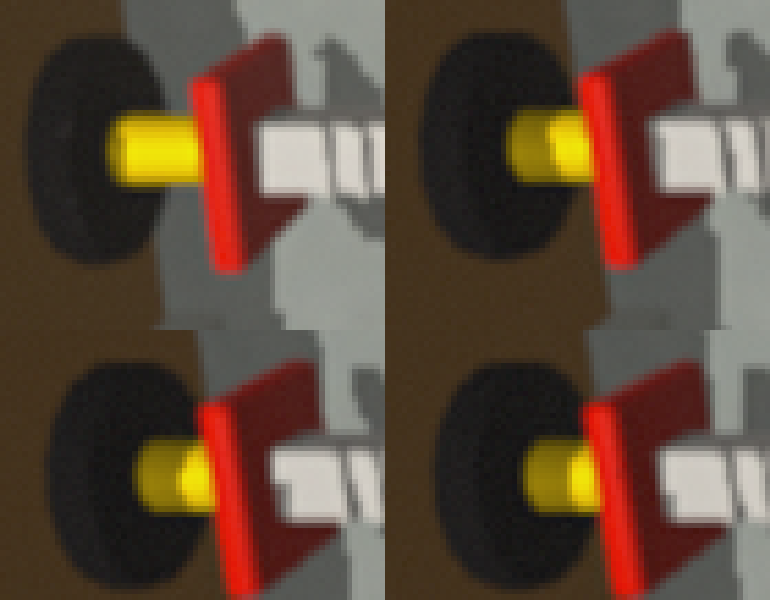

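```bash
cat > prof2.py <<'E'
import sys
from h import *
def meas(k):
    W=Cam("w"+k);h=cv2.cvtColor(W.im,cv2.COLOR_BGR2HSV);m=cv2.inRange(h,(0,170,90),(4,255,255))|cv2.inRange(h,(174,170,90),(180,255,255));m[250:]=0
    x,y,w,hh=min((cv2.boundingRect(c) for c in cv2.findContours(m,0,1)[0] if cv2.contourArea(c)>15))
    im=W.im.astype(float);out=[]
    for row in range(y+int(hh*.38),y+int(hh*.38)+7):
        n=(im[row,:,1]-im[row,:,0])/(im[row].sum(-1)+20);L=x-26;s=n[L:x+10]
        j=int(s.argmax());th=.13;a=j
        while s[a-1]>th:a-=1
        b=j
        while s[b+1]>th:b+=1
        xa=L+a-1+(th-s[a-1])/(s[a]-s[a-1]);xb=L+b+(s[b]-th)/(s[b]-s[b+1])
        A=J(W.onz(xa,row,.051))[1]*1e3;B=J(W.onz(xb,row,.051))[1]*1e3;out.append((A,B,A-B))
    A,B,l=np.median(out,0)
    return A,B,l,J(W.T[:3,3])[1]*1e3
if __name__=="__main__":
    F=np.array([meas(k) for k in("8","9","10","11","12","13","14")]);d=F[:,1]-F[:,3]
    c=np.polyfit(d,F[:,2],1);print("fit",c,"res",(F[:,2]-np.polyval(c,d)).round(2))
    for k in sys.argv[1:]:
        A,B,l,cy=meas(k);print(k,"padback %.2f collar %.2f len %.2f free %.2f comp %.2f"%(A,B,l,np.polyval(c,B-cy),np.polyval(c,B-cy)-l))
E
python3 prof2.py 14 15 16 17 18 19
```

```text
fit [-0.03547874 21.30137507] res [ 0.43 -0.38  0.17 -0.05 -0.12 -0.04 -0.01]
14 padback -21.21 collar -38.46 len 17.23 free 17.24 comp 0.01
15 padback -15.83 collar -32.40 len 16.67 free 16.60 comp -0.07
16 padback -15.68 collar -31.12 len 15.53 free 16.48 comp 0.95
17 padback -14.11 collar -29.26 len 15.18 free 16.31 comp 1.13
18 padback -13.97 collar -28.38 len 14.41 free 16.21 comp 1.80
19 padback -14.22 collar -27.89 len 13.67 free 16.12 comp 2.45
```

Compression is now only ≈2.5 mm with the trigger almost fully squeezed, because much of this stroke closed the gap. I'll let the trigger go back for a fresh bite.

Call:
servo_tool(steps=[0.087, 0, -0.006, 0, 0, 0.087, 0, -0.012, 0, 0, 0.087, 0, -0.018, 0, 0, 0.087, 0, -0.022, 0, 0, 0.087, 0, -0.022, 0, 0, 0.087, 0, -0.022, 0, 0])

```text
time: 20.18
position: [0.5395, -0.1341, 0.3364]
tool_rot: [0.999, 0.05, 0.0, 0.0]
ft_force: [0.1, 0.5, 0.4]
grip_width: 0.087
```

```bash
python3 look.py 20; python3 prof2.py 20
```

```text
t 20.27 tcp jig [-1.000e-04 -1.517e-01] z 0.3364 w 0.0871 F jig xy 0.81 -1.08 z 0.28
fit [-0.03547874 21.30137507] res [ 0.43 -0.38  0.17 -0.05 -0.12 -0.04 -0.01]
20 padback -14.48 collar -30.25 len 15.78 free 16.95 comp 1.17
```

Call:
servo_tool(steps=[0.087, 0, 0.004, 0, 0, 0.087, 0, 0.007, 0, 0, 0.087, 0, 0.009, 0, 0, 0.087, 0, 0.009, 0, 0])

```text
time: 20.78
position: [0.54, -0.142, 0.3365]
tool_rot: [0.999, 0.05, -0.0, -0.001]
ft_force: [-0.6, 5.2, 4.4]
grip_width: 0.0869
```

```bash
python3 look.py 21; python3 prof2.py 21
```

```text
t 20.88 tcp jig [-0.0003 -0.1596] z 0.3366 w 0.0869 F jig xy -0.48 5.0 z 4.68
fit [-0.03547874 21.30137507] res [ 0.43 -0.38  0.17 -0.05 -0.12 -0.04 -0.01]
21 padback -14.04 collar -29.90 len 15.87 free 16.66 comp 0.79
```

Call:
servo_tool(steps=[0.087, 0, 0.001, 0, 0, 0.087, 0, 0.002, 0, 0, 0.087, 0, 0.003, 0, 0, 0.087, 0, 0.003, 0, 0])

```text
time: 21.38
position: [0.5402, -0.1444, 0.3367]
tool_rot: [0.999, 0.05, -0.0, -0.002]
ft_force: [0.2, 7.2, 5.5]
grip_width: 0.0868
```

```bash
python3 look.py 22; python3 prof2.py 22
```

```text
t 21.48 tcp jig [-0.0003 -0.162 ] z 0.3367 w 0.0871 F jig xy -0.01 7.51 z 5.71
fit [-0.03547874 21.30137507] res [ 0.43 -0.38  0.17 -0.05 -0.12 -0.04 -0.01]
22 padback -14.29 collar -28.98 len 14.76 free 16.54 comp 1.78
```

Call:
servo_tool(steps=[0.087, 0, 0.001, 0, 0, 0.087, 0, 0.002, 0, 0, 0.087, 0, 0.002, 0, 0])

```text
time: 21.85
position: [0.5403, -0.1462, 0.3368]
tool_rot: [0.999, 0.05, -0.0, -0.002]
ft_force: [-1.8, 8.4, 7.1]
grip_width: 0.0869
```

```bash
python3 look.py 23; python3 prof2.py 23
```

```text
t 21.95 tcp jig [-0.0004 -0.1637] z 0.3368 w 0.087 F jig xy 1.03 8.81 z 6.09
fit [-0.03547874 21.30137507] res [ 0.43 -0.38  0.17 -0.05 -0.12 -0.04 -0.01]
23 padback -14.19 collar -28.16 len 14.09 free 16.45 comp 2.36
```

Call:
servo_tool(steps=[0.087, 0, 0.001, 0, 0, 0.087, 0, 0.002, 0, 0, 0.087, 0, 0.002, 0, 0])

```text
time: 22.32
position: [0.5405, -0.1479, 0.3368]
tool_rot: [0.999, 0.05, -0.0, -0.003]
ft_force: [-0.8, 8.0, 7.0]
grip_width: 0.0869
```

```bash
python3 look.py 24; python3 prof2.py 24
```

```text
t 22.43 tcp jig [-0.0004 -0.1655] z 0.3369 w 0.0869 F jig xy 1.43 9.06 z 7.31
fit [-0.03547874 21.30137507] res [ 0.43 -0.38  0.17 -0.05 -0.12 -0.04 -0.01]
24 padback -14.08 collar -27.35 len 13.31 free 16.36 comp 3.05
```

View pics/w24.png

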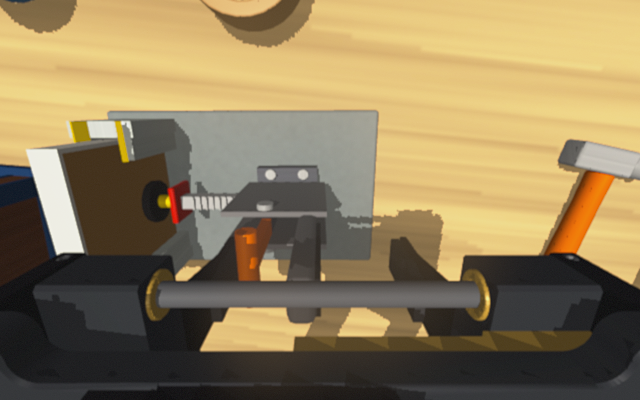

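View pics/c24.png

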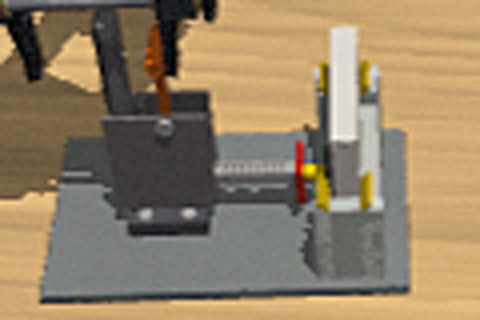

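Vision gives 3.05 mm and force rises consistently; part of the command is going into arm compliance. Two more steps.

Call:
servo_tool(steps=[0.087, 0, 0.001, 0, 0, 0.087, 0, 0.002, 0, 0, 0.087, 0, 0.0025, 0, 0, 0.087, 0, 0.0025, 0, 0])

```text
time: 22.92
position: [0.5407, -0.1505, 0.3368]
tool_rot: [0.999, 0.05, -0.0, -0.002]
ft_force: [-0.9, 8.3, 6.3]
grip_width: 0.087
```

```bash
python3 look.py 25; python3 prof2.py 25; sleep 0; python3 look.py 25b; python3 prof2.py 25b
```

```text
t 23.02 tcp jig [-0.0004 -0.1682] z 0.3368 w 0.0869 F jig xy -0.3 8.54 z 5.76
fit [-0.03547874 21.30137507] res [ 0.43 -0.38  0.17 -0.05 -0.12 -0.04 -0.01]
25 padback -13.99 collar -26.71 len 12.66 free 16.24 comp 3.58
t 23.12 tcp jig [-0.0004 -0.1682] z 0.3368 w 0.0871 F jig xy 1.47 8.22 z 7.32
fit [-0.03547874 21.30137507] res [ 0.43 -0.38  0.17 -0.05 -0.12 -0.04 -0.01]
25b padback -14.06 collar -26.65 len 12.61 free 16.24 comp 3.63
```

```bash
cat > tr3.py <<'E'
import sys
from h import *
for k in sys.argv[1:]:
    W=Cam("w"+k);im=W.im.astype(float)
    h=cv2.cvtColor(W.im,cv2.COLOR_BGR2HSV);m=cv2.inRange(h,(0,170,90),(4,255,255))|cv2.inRange(h,(174,170,90),(180,255,255));m[250:]=0
    x,y,w,hh=min((cv2.boundingRect(c) for c in cv2.findContours(m,0,1)[0] if cv2.contourArea(c)>15))
    # bright red rim: subpixel centroid of bright red over rows near mid
    r=[]
    for row in range(y+int(hh*.45),y+int(hh*.8)):
        red=np.clip(im[row,:,2]-2.0*im[row,:,1]-100,0,None);red[:x-3]=0;red[x+16:]=0
        if red.sum()>50:
            cx=(red*np.arange(640)).sum()/red.sum();r.append(J(W.onz(cx,row,.055))[1]*1e3)
    # orange bar top end: rows 232-255
    o=[]
    mm=cv2.inRange(h,(5,180,60),(14,255,255));mm[:, :200]=0;mm[:,330:]=0
    for row in range(235,250):
        i=np.where(mm[row]>0)[0]
        if len(i)>8:
            i=i[i<i[0]+26]; o.append((J(W.onz(i[0],row,.172))[1]*1e3))
    q=J(W.T[:3,3])[1]*1e3
    print(k,"rim %.2f"%np.median(r),"bar L %.2f"%np.median(o) if o else None,"cam %.2f"%q)
E
python3 tr3.py 9 10 11 12 13 14 15 16 17 18 19 20 21 22 23 24 25
```

```text
9 rim -63.57 bar L -111.95 cam -140.31
10 rim -54.53 bar L -129.94 cam -173.41
11 rim -53.42 bar L -131.97 cam -175.29
12 rim -54.02 bar L -111.89 cam -152.91
13 rim -40.79 bar L -131.95 cam -175.42
14 rim -41.49 bar L -111.92 cam -152.89
15 rim -35.68 bar L -121.08 cam -164.99
16 rim -34.52 bar L -123.24 cam -166.99
17 rim -32.56 bar L -126.14 cam -169.92
18 rim -31.87 bar L -127.94 cam -171.79
19 rim -31.32 bar L -130.20 cam -173.87
20 rim -33.43 bar L -111.90 cam -152.89
21 rim -33.10 bar L -116.88 cam -160.84
22 rim -32.16 bar L -118.92 cam -163.20
23 rim -31.51 bar L -120.50 cam -164.93
24 rim -30.64 bar L -122.16 cam -166.71
25 rim -30.17 bar L -124.88 cam -169.28
```

Call:
servo_tool(steps=[0.087, 0, 0, 0, 0, 0.087, 0, 0, 0, 0, 0.087, 0, 0, 0, 0, 0.087, 0, 0, 0, 0, 0.087, 0, 0, 0, 0, 0.087, 0, 0, 0, 0])

```text
time: 23.88
position: [0.5408, -0.1506, 0.3368]
tool_rot: [0.999, 0.05, -0.0, -0.002]
ft_force: [-0.6, 8.5, 6.4]
grip_width: 0.0873
```

```bash
python3 look.py 26; python3 prof2.py 26;python3 tr3.py 26
```

```text
t 23.98 tcp jig [-0.0004 -0.1683] z 0.3368 w 0.087 F jig xy -0.33 8.94 z 7.02
fit [-0.03547874 21.30137507] res [ 0.43 -0.38  0.17 -0.05 -0.12 -0.04 -0.01]
26 padback -13.97 collar -26.64 len 12.67 free 16.24 comp 3.56
26 rim -29.96 bar L -125.08 cam -169.42
```

Call:
servo_tool(steps=[0.087, 0, 0.001, 0, 0, 0.087, 0, 0.002, 0, 0, 0.087, 0, 0.002, 0, 0, 0.087, 0, 0.002, 0, 0])

```text
time: 24.48
position: [0.5409, -0.1525, 0.3368]
tool_rot: [0.999, 0.05, -0.0, -0.003]
ft_force: [-0.3, 8.9, 7.9]
grip_width: 0.087
```

```bash
python3 look.py 27; python3 prof2.py 27;python3 tr3.py 27
```

```text
t 24.57 tcp jig [-0.0004 -0.1701] z 0.3368 w 0.0869 F jig xy -0.2 8.74 z 7.01
fit [-0.03547874 21.30137507] res [ 0.43 -0.38  0.17 -0.05 -0.12 -0.04 -0.01]
27 padback -14.06 collar -26.33 len 12.35 free 16.16 comp 3.80
27 rim -29.69 bar L -126.86 cam -171.28
```

```bash
python3 - <<'E'
from h import *
o=[]
for k in("20","23","25","27"):
    W=Cam("w"+k);h=cv2.cvtColor(W.im,cv2.COLOR_BGR2HSV);m=cv2.inRange(h,(0,170,90),(4,255,255));m[250:]=0
    x=min(cv2.boundingRect(c)[0] for c in cv2.findContours(m,0,1)[0] if cv2.contourArea(c)>15);print(k,x)
    o.append(cv2.resize(W.im[178:230,x-35:x+35],None,fx=5.5,fy=5.5,interpolation=cv2.INTER_NEAREST))
cv2.imwrite("pics/cmp3.png",np.vstack([np.hstack(o[:2]),np.hstack(o[2:])])[:600])
E
```

```text
20 184
23 170
25 164
27 161
```

View pics/cmp3.png

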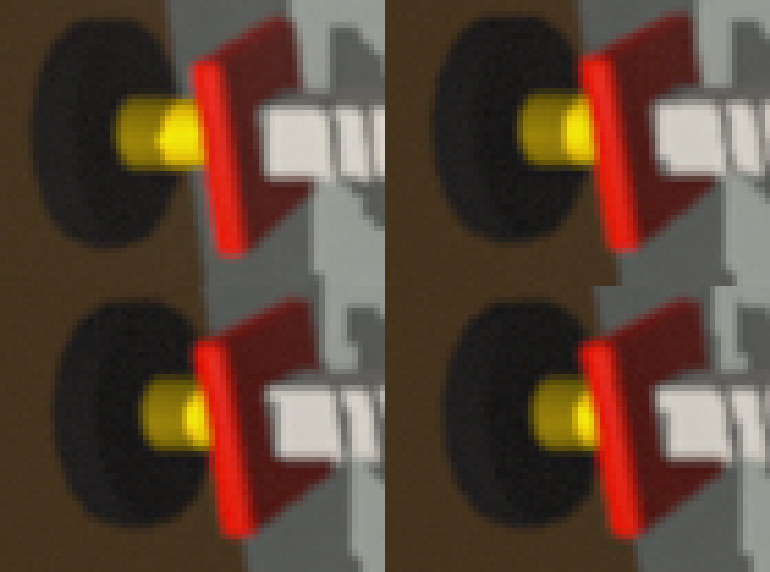

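Vision (~3.8 mm) and force (~4 mm) agree, but trigger travel suggests more. I'll cross-check with the scene camera.

```bash
python3 - <<'E'
from h import *
for k in "8 9 10 11 12 13 14 15 16 17 18 19 20 21 22 23 24 25 26 27".split():
    W=Cam("s"+k);im=W.im.astype(float)
    red=np.clip(im[...,2]-2*im[...,1]-40,0,None)*(im[...,1]<70);red[:195]=0;red[230:]=0;red[:,:280]=0;red[:,325:]=0
    ys,xs=np.mgrid[:400,:640];s=red.sum();cx=(red*xs).sum()/s;cy=(red*ys).sum()/s
    # yellow rod columns: between collar and pad
    n=(im[...,1]-im[...,0])/(im.sum(-1)+20)
    r=int(round(cy));pr=n[r-2:r+3,:].mean(0)
    seg=pr[int(cx):int(cx)+16]
    print(k,"collar px %.2f %.2f"%(cx,cy),"J %.2f"%(J(W.onz(cx,cy,.058))[1]*1e3),"yellow integ px %.2f"%(np.clip(seg,0,.33).sum()/.33), np.round(seg,2).tolist() if k in("14","20","27") else "")
o=[cv2.resize(Cam("s"+k).im[195:235,275:340],(390,240),interpolation=0) for k in("14","20","23","27")]
cv2.imwrite("pics/cmp4.png",np.vstack([np.hstack(o[:2]),np.hstack(o[2:])]))
E
```

```text
8 collar px 288.91 211.54 J -65.42 yellow integ px 6.06 
9 collar px 288.92 211.55 J -65.38 yellow integ px 6.12 
10 collar px 291.69 211.71 J -57.16 yellow integ px 6.72 
11 collar px 291.97 211.25 J -56.40 yellow integ px 4.57 
12 collar px 291.97 211.35 J -56.40 yellow integ px 4.66 
13 collar px 296.00 210.93 J -44.50 yellow integ px 4.75 
14 collar px 296.00 210.85 J -44.50 yellow integ px 4.79 [0.0, 0.15, 0.21, 0.24, 0.23, 0.23, 0.22, 0.21, 0.03, -0.08, -0.01, 0.01, 0.01, 0.01, 0.01, 0.01]
15 collar px 297.96 211.60 J -38.64 yellow integ px 6.44 
16 collar px 298.09 210.31 J -38.38 yellow integ px 3.23 
17 collar px 298.88 211.39 J -35.95 yellow integ px 4.70 
18 collar px 299.02 210.89 J -35.56 yellow integ px 4.59 
19 collar px 299.03 210.52 J -35.57 yellow integ px 4.48 
20 collar px 298.79 211.62 J -36.19 yellow integ px 6.37 [0.0, 0.03, 0.27, 0.33, 0.31, 0.31, 0.29, 0.3, 0.19, -0.02, 0.01, 0.01, 0.01, 0.01, 0.02, 0.01]
21 collar px 298.80 211.60 J -36.16 yellow integ px 6.33 
22 collar px 298.98 210.92 J -35.69 yellow integ px 4.52 
23 collar px 299.10 210.47 J -35.35 yellow integ px 3.05 
24 collar px 299.34 211.01 J -34.60 yellow integ px 4.33 
25 collar px 299.51 210.38 J -34.14 yellow integ px 2.86 
26 collar px 299.51 210.52 J -34.13 yellow integ px 4.14 
27 collar px 299.68 211.37 J -33.56 yellow integ px 4.09 [-0.02, 0.1, 0.22, 0.23, 0.22, 0.2, 0.21, 0.09, -0.04, 0.01, 0.02, 0.01, 0.01, 0.02, 0.01, 0.01]
```

View pics/cmp4.png

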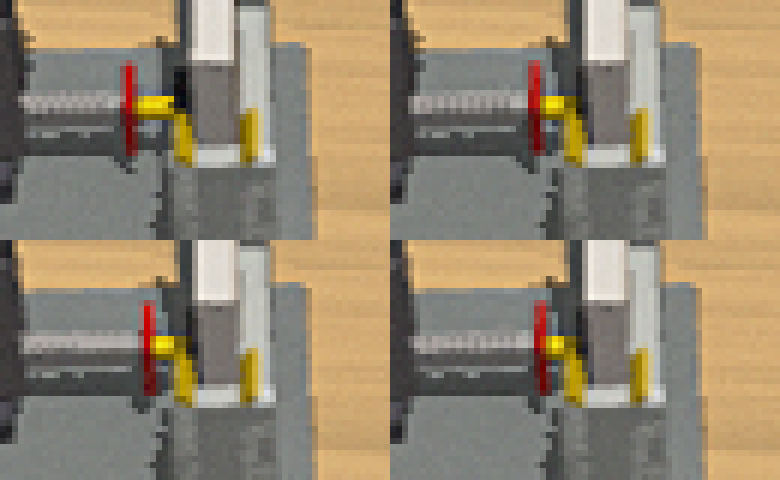

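The scene camera shows jaw travel since the last free state of 10.9 mm, and the pad moved 7.1 mm, so compression is ≈3.8 mm, agreeing with the wrist estimate. A bit more.

Call:
servo_tool(steps=[0.087, 0, 0.001, 0, 0, 0.087, 0, 0.002, 0, 0, 0.087, 0, 0.002, 0, 0, 0.087, 0, 0.002, 0, 0])

```text
time: 25.08
position: [0.5412, -0.1548, 0.3367]
tool_rot: [0.999, 0.05, -0.0, -0.002]
ft_force: [0.2, 6.8, 5.7]
grip_width: 0.087
```

```bash
cat > sc.py <<'E'
import sys
from h import *
for k in sys.argv[1:]:
    W=Cam("s"+k);im=W.im.astype(float)
    red=np.clip(im[...,2]-2*im[...,1]-40,0,None)*(im[...,1]<70);red[:195]=0;red[230:]=0;red[:,:280]=0;red[:,325:]=0
    ys,xs=np.mgrid[:400,:640];s=red.sum();cx=(red*xs).sum()/s;cy=(red*ys).sum()/s
    print(k,"scene collar J %.2f"%(J(W.onz(cx,cy,.058))[1]*1e3))
E
python3 look.py 28; python3 prof2.py 28;python3 tr3.py 28;python3 sc.py 28
```

```text
t 25.18 tcp jig [-0.0004 -0.1725] z 0.3367 w 0.0871 F jig xy 0.04 7.5 z 6.79
fit [-0.03547874 21.30137507] res [ 0.43 -0.38  0.17 -0.05 -0.12 -0.04 -0.01]
28 padback -14.07 collar -26.13 len 12.11 free 16.07 comp 3.95
28 rim -29.56 bar L -129.39 cam -173.60
28 scene collar J -33.31
```

Call:
servo_tool(steps=[0.087, 0, 0.0005, 0, 0, 0.087, 0, 0.001, 0, 0, 0.087, 0, 0.001, 0, 0, 0.087, 0, 0.001, 0, 0])

```text
time: 25.68
position: [0.5412, -0.1554, 0.3366]
tool_rot: [0.999, 0.05, -0.0, -0.003]
ft_force: [-0.5, 8.1, 6.6]
grip_width: 0.0873
```

```bash
python3 look.py 29; python3 prof2.py 29;python3 tr3.py 29;python3 sc.py 29
```

```text
t 25.77 tcp jig [-0.0004 -0.173 ] z 0.3366 w 0.0869 F jig xy 0.75 7.44 z 5.95
fit [-0.03547874 21.30137507] res [ 0.43 -0.38  0.17 -0.05 -0.12 -0.04 -0.01]
29 padback -14.16 collar -25.99 len 11.81 free 16.04 comp 4.24
29 rim -29.53 bar L -129.85 cam -174.24
29 scene collar J -32.90
```

Call:
servo_tool(steps=[0.087, 0, 0.0005, 0, 0, 0.087, 0, 0.001, 0, 0, 0.087, 0, 0.001, 0, 0, 0.087, 0, 0.001, 0, 0])

```text
time: 26.28
position: [0.5413, -0.1561, 0.3366]
tool_rot: [0.999, 0.05, -0.001, -0.003]
ft_force: [-0.6, 10.1, 7.0]
grip_width: 0.0871
```

```bash
python3 look.py 30; python3 look.py 30b; python3 prof2.py 30 30b;python3 tr3.py 30 30b;python3 sc.py 28 29 30 30b
```

```text
t 26.38 tcp jig [-0.0004 -0.1737] z 0.3365 w 0.0868 F jig xy 0.87 9.91 z 6.14
t 26.48 tcp jig [-0.0004 -0.1737] z 0.3366 w 0.0869 F jig xy 1.72 9.45 z 7.01
fit [-0.03547874 21.30137507] res [ 0.43 -0.38  0.17 -0.05 -0.12 -0.04 -0.01]
30 padback -14.26 collar -25.64 len 11.50 free 16.01 comp 4.51
30b padback -14.04 collar -25.64 len 11.67 free 16.01 comp 4.33
30 rim -29.13 bar L -130.29 cam -174.88
30b rim -29.04 bar L -130.33 cam -174.88
28 scene collar J -33.31
29 scene collar J -32.90
30 scene collar J -32.80
30b scene collar J -32.78
```

Compression is now ≈4.4–4.6 mm by the two cameras and a little over 5 mm by force. I'll hold, check stability and the whole scene, then hand in.

Call:
servo_tool(steps=[0.087, 0, 0, 0, 0, 0.087, 0, 0, 0, 0, 0.087, 0, 0, 0, 0, 0.087, 0, 0, 0, 0, 0.087, 0, 0, 0, 0, 0.087, 0, 0, 0, 0, 0.087, 0, 0, 0, 0, 0.087, 0, 0, 0, 0])

```text
time: 27.48
position: [0.5413, -0.156, 0.3365]
tool_rot: [0.999, 0.05, -0.001, -0.003]
ft_force: [0.1, 8.9, 6.9]
grip_width: 0.0868
```

```bash
python3 look.py 31; python3 prof2.py 31;python3 tr3.py 31;python3 sc.py 31
```

```text
t 27.57 tcp jig [-0.0004 -0.1737] z 0.3365 w 0.0869 F jig xy 1.41 8.98 z 5.71
fit [-0.03547874 21.30137507] res [ 0.43 -0.38  0.17 -0.05 -0.12 -0.04 -0.01]
31 padback -14.09 collar -25.64 len 11.64 free 16.01 comp 4.37
31 rim -29.11 bar L -130.29 cam -174.88
31 scene collar J -32.78
```

View pics/s31.png

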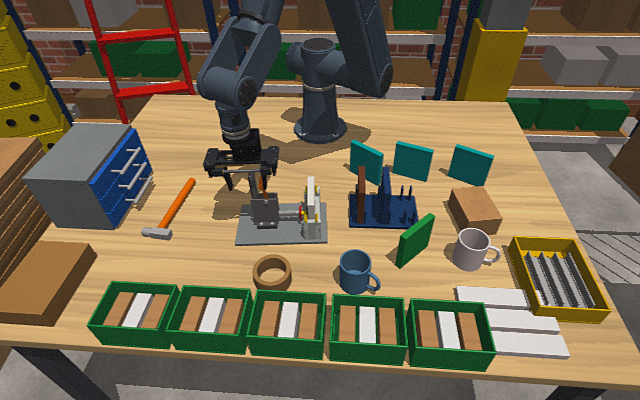

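View pics/w31.png

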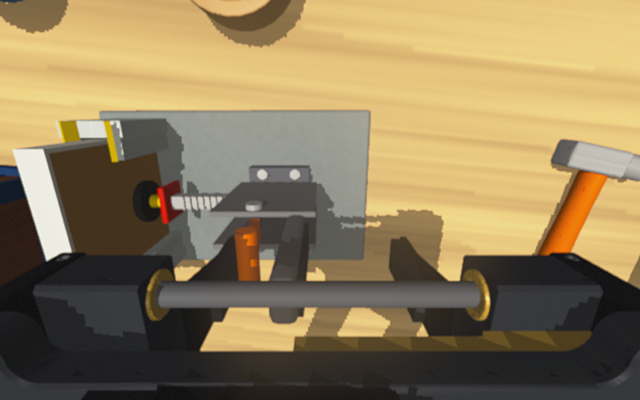

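The grip held steady for 1.2 s. The panel is upright and home with the pad pressed on it at (145,203), the brown and blue panels are still in the rack, and the bystanders are where they started. Handing in.

```bash
python3 -c "
from rig import hand_in
print(hand_in())"
```

```text
the job is handed in; nothing more can be done
None
```

The white-edged chipboard panel is fully home in the jig slot and released. The jaw pad is clamped on it, and I handed in at about 27.6 s with the trigger still held squeezed.

- **Panel:** it touched the slot floor at TCP z 0.2869, against 0.287 expected, and stands upright.
- **Clamp:** I made two full pumps and a third that made contact. The third used up most of its stroke closing the gap and reached only about 2.5 mm. I released it and finished with a fourth, stepped squeeze.
- **Plunger push:** it is about 4.4 mm by the wrist camera and 4.6 mm from the two cameras combined. The bar force of about 9–10 N suggests 4.5–5.5 mm, all well under the 9 mm limit. It held steady over 1.2 s.
- **Disagreement:** under load, the trigger's travel would have predicted a larger push than either camera or the force showed. I trusted the cameras and the force.
- **Other items:** in the last picture the blue and brown panels, mugs, hammer, tape and carton look unmoved.

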